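Kit the feeder parts into their nests

TASK

Kit the four feeder parts for the next build: put each one, upright, into the blue-rimmed nest whose outline matches its shape (round, square, oblong, triangular), lying flat on the nest's floor and not up on its rim. Set the parts down gently rather than dropping them, and do not shift or knock over the white bottle.

Things in the scene. Friction and masses are not known exactly. Their poses are not given: they have to be found in the camera images.
- reel_hub: Round reel hub: yellow disc 64 mm in diameter and 10 mm thick with a dark steel post 30 mm in diameter on its centre, the top 46 mm above the underside; 105 to 195 g. Origin at the centre of its underside, z up; stands upright on the table at the start. Grip it by the post, any yaw.
- pickup_head: Square pick-up head: orange block 52 x 52 mm and 16 mm thick with a brass shank 24 mm in diameter on its centre, the top 52 mm above the underside; 140 to 260 g. Origin at the centre of its underside, z up; stands upright on the table at the start. x and y are parallel to the block's sides. Grip it by the shank, any yaw.
- guide_block: Long guide block: green plate 92 mm (along its x) x 36 mm (along its y), 12 mm thick, with an aluminium saddle 44 mm (x) x 26 mm (y) on its centre, the top 44 mm above the underside; 154 to 286 g. Origin at the centre of its underside, z up; stands upright on the table at the start. Grip the saddle across its 26 mm width (fingers closing along its y).
- motor_mount: Triangular motor mount: red triangular plate 10 mm thick with rounded corners (middle to corner 37 mm, to side 23 mm), with a dark steel boss 28 mm in diameter on its centre, the top 46 mm above the underside; 98 to 182 g. Origin at the centre of its underside, z up; stands upright on the table at the start. x points to one of the three corners. Grip it by the boss, any yaw.
- round_nest: Nest for the reel hub: round recess 80 mm in diameter, 94 mm over the rim. Fixed. Near-black floor 4 mm above the table; blue rim 7 mm wide, its top 9 mm above the table; 8 mm of room all round the part. Origin at its centre, on the table (z = 0); z up. 
- square_nest: Nest for the pick-up head: square recess 68 x 68 mm, 82 x 82 mm over the rim. Fixed. Near-black floor 4 mm above the table; blue rim 7 mm wide, its top 9 mm above the table; 8 mm of room all round the part. Origin at its centre, on the table (z = 0); z up. x and y are parallel to its sides.
- long_nest: Nest for the guide block: oblong recess 108 mm (along its x) x 52 mm (along its y), 122 x 66 mm over the rim. Fixed. Near-black floor 4 mm above the table; blue rim 7 mm wide, its top 9 mm above the table; 8 mm of room all round the part. Origin at its centre, on the table (z = 0); z up. 
- tri_nest: Nest for the motor mount: triangular recess with rounded corners, 45 mm from the middle to a corner and 31 mm to a side, the rim 7 mm more. Fixed. Near-black floor 4 mm above the table; blue rim 7 mm wide, its top 9 mm above the table; 8 mm of room all round the part. Origin at its centre, on the table (z = 0); z up. x points to one of the three corners.
- bottle: White closed dispenser bottle with a blue cap, 38 mm in diameter, 100 mm tall, 160 g, standing upright among the parts; origin at the centre of its underside. To be left alone.

How it is judged:
By the outcome, as a careful person would: the job done as asked, in the order asked, and still so for the second after the job is handed in, with the robot touching nothing.
It also fails if it takes over 128 s, if anything falls off the work surface, if the arm or the gripper's body presses on something with over 40 N, if the wrist force passes 120 N, or if a joint passes its speed limit or range.

ROBOT

A 7-joint arm with a two-finger parallel gripper is mounted at the origin on the work surface. World frame = base frame: x ahead of the robot, y to its left, z up, the work surface at z = 0. Lengths are in m, angles in rad, forces in N, time in s.
With the tool pointing down it reaches from about 0.425 to 0.925 m from the base axis. Payload 6.8 kg.
Tool frame: the origin (TCP) lies at the very end of the fingers, on their centre line; the grasp point (between the pads) lies 19 mm behind it; z points along the fingers, y is the line along which they close (so a half turn about z gives the same grasp; the last joint's range is limited). The gripper opens to 85 mm and grips with 20 to 120 N. Pads are 22 mm wide; open, the fingers measure 114 mm over their backs; the gripper's body (76 mm by 85 mm) begins 54 mm behind the grasp point. The pads swing forward as they close: fully open they stand 13 mm farther back than shut.
Start: joints at [1.058, 0.477, 0.022, 1.555, -0.011, 1.109, -0.083], TCP at [0.266, -0.62, 0.231] pointing down, gripper open.
Joint ranges: [-2.96, 2.96], [-0.34, 2.1], [-1.41, 1.46], [0.24, 2.44], [-1.37, 4.51], [0.17, 1.92], [-2.96, 2.96]. Speed limits (rad/s): [2.39, 2.39, 3.14, 3.14, 3.14, 3.14, 3.14].

INTERFACE

Orientations are given as a rotation vector (axis times angle).
In Python, from bench import get_obs, grab_frame, hand_in gives the robot as it stands.
- The arm moves only by the tool drive_tool, never from a script. Its argument "rows" is a list of rows, each an object with "offset": the shift along the tool's x, y, z as a fraction of full scale, a list of three; "rotation": the turn, a rotation vector about the tool's x, y, z as a fraction of full scale, a list of three; "claw": the opening, from 0 (shut) to 1 (fully open). In form: [{"offset": [tx, ty, tz], "rotation": [wx, wy, wz], "claw": claw}, ...]. A call has 1 to 20 rows; each row is the pose to reach, as a shift and turn from the pose commanded when the call began, along the tool's axes at that moment; what a row does not reach only later rows make up. Full scale, the value 1, is 0.15 m for a shift and 2 rad for a turn. A row lasts 1/12 s, in which the tool goes at most 41.7 mm and 7.16 degrees, less where a joint would pass 70% of its speed; a pose out of reach is approached as far as the arm can. A call with a number of a shift or a turn outside -1 to 1 is refused whole. A call with a gripper value outside its range is refused whole. The fingers move at their own pace and stop on an object; "force" is the grip in N (left out, the last holds). Time passes only in rows, so rows that repeat a pose let the fingers close. It gives the time, the measured TCP pose, the force, the opening and the grip force at its end, in the units of the state.
- get_obs(): the state, without advancing time (a new reading comes with each control period).
- grab_frame(name): name is "side" or "top" or "wrist"; returns a dict with "frame" (400x640x3 uint8, red, green, blue), "z_map" (400x640 float32, m along the optical axis (not along the pixel's ray), 0 where there is no reading), "vfov" (degrees; the focal length in pixels is half the picture's height over the tangent of half this angle, whatever the lens; pixels are square), "cx", "cy" (the principal point, pixels), "R" (3x3) and "t" (3): a world point X has camera coordinates R X + t. Camera axes: x right, y down, z forward; pixel columns grow to the right and rows downward; lengths in m; the calibration is good to about 2 mm. A picture is of the moment at which its call begins.
- hand_in(): hands the job in; it is judged then, once.
The state is a dict: "clock": time; "joints": joint angles; "qvel": joint speeds; "tau": joint torques, N m; "tcp_pos": TCP position; "orientation": TCP orientation; "contact_force": force on the tool from outside, world axes, zero at the start; "moment": the same for the moment, N m; "grip_width": finger opening in m; "gripper_force": force on a finger pad.
Only numpy, scipy, OpenCV 4.12 (cv2) and the standard library are available. Lean on these libraries where they do the work, as an engineer would, in place of code of your own. Each camera call takes 0.05 s, during which the arm holds its last target. There are 200 camera calls.

## Working session

There is one attempt and no reset: what is moved stays moved. The work goes in short steps, Python scripts to look and compute and a tool call to move; the robot and the scene stay as the last step left them, time stands still between calls to the robot, and variables do not carry over. Pictures are saved under pics/ and viewed, at most 14 in all, crops included, and the job is handed in when it is done.

Besides the shell and the picture viewer there is one more tool, called after "Request:" by a JSON object that holds its "fn" and its "kwargs". drive_tool: Moves the arm, as the interface text tells. Its arguments: {"type":"object","properties":{"rows":{"type":"array","items":{"type":"object","properties":{"offset":{"type":"array","items":{"type":"number"}},"rotation":{"type":"array","items":{"type":"number"}},"claw":{"type":"number"}}}},"force":{"type":"number"}},"required":["rows"]}

```bash
mkdir -p pics; ls; python3 - <<'E'
from bench import get_obs, grab_frame
import cv2,numpy as np
o=get_obs()
for k,v in o.items(): print(k,np.round(v,4))
for n in("top","side"):
    f=grab_frame(n); np.savez(f"{n}0.npz",**f); cv2.imwrite(f"pics/{n}0.png",f["frame"][:,:,::-1])
    print(n,f["vfov"],f["cx"],f["cy"],np.round(f["R"],3).tolist(),np.round(f["t"],3),(f["z_map"]>0).mean())
E
```

```text
pics
clock 0.0
joints [ 1.0579  0.4778  0.0224  1.5565 -0.0115  1.1093 -0.0831]
qvel [-0.0004  0.     -0.0001 -0.0002 -0.     -0.0002 -0.0008]
tau [-1.50000e-03 -5.96460e+01  1.60770e+00 -2.81194e+01  1.25000e-02
  9.40000e-03 -0.00000e+00]
tcp_pos [ 0.2656 -0.6199  0.2303]
orientation [-3.0758e+00 -6.3120e-01  8.0000e-04]
contact_force [ 0.0151 -0.2664 -0.1934]
moment [-0.0163 -0.0291 -0.0434]
gripper_force 0.0
grip_width 0.0855
top 50.51393243165047 316.133620662622 200.8539946642922 [[-0.011, -1.0, 0.024], [-0.993, 0.008, -0.121], [0.121, -0.025, -0.992]] [-0.012  0.515  0.802] 0.99601953125
side 48.78886407863639 319.1876819076977 201.28688242749092 [[0.998, -0.064, -0.021], [-0.057, -0.621, -0.782], [0.037, 0.781, -0.623]] [-0.541  0.056  0.973] 0.9961015625
```

View pics/top0.png

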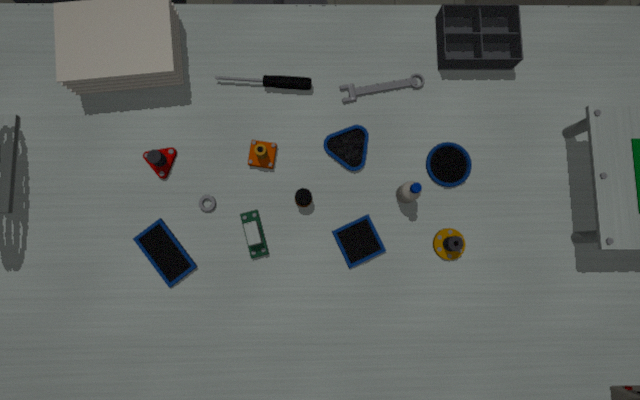

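View pics/side0.png

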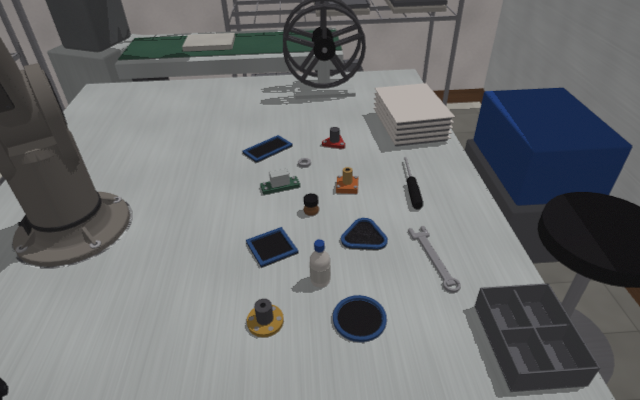

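Both views show all the parts and nests. In the top view (px):
- **Parts:** red mount (160,160), orange head (262,154), green block (254,234), yellow hub (449,244).
- **Nests:** long (165,252), tri (348,147), round (449,164), square (358,241).
- **Bottle:** (410,191). A dark jar at (303,198) and a ring at (208,204) are clutter.

```bash
cat > h.py <<'E'
import cv2,numpy as np
def foc(f): return 200/np.tan(np.radians(float(f["vfov"]))/2)
def ray(f,uv):
    uv=np.atleast_2d(uv).astype(float); k=foc(f)
    d=np.c_[(uv[:,0]-f["cx"])/k,(uv[:,1]-f["cy"])/k,np.ones(len(uv))]
    return -f["R"].T@f["t"], d@f["R"]
def plane(f,uv,z):
    c,d=ray(f,uv); return c+d*((z-c[2])/d[:,2:])
def depthpts(f,uv):
    uv=np.atleast_2d(uv).astype(int); c,d=ray(f,uv); return c+d*f["z_map"][uv[:,1],uv[:,0]][:,None]
def proj(f,X):
    p=f["R"]@np.asarray(X,float)+f["t"]; return foc(f)*p[:2]/p[2]+[f["cx"],f["cy"]]
def tri(f,a,g,b):
    c1,d1=ray(f,a);c2,d2=ray(g,b);d1=d1[0];d2=d2[0]
    s=np.linalg.lstsq(np.c_[d1,-d2],c2-c1,rcond=None)[0]
    p,q=c1+s[0]*d1,c2+s[1]*d2; return (p+q)/2,np.linalg.norm(p-q)
RNG=dict(red=[(0,6),(172,180)],orange=[(8,18)],yellow=[(20,32)],green=[(60,90)],blue=[(100,118)])
def masks(f,col,smin=110,vmin=50):
    h=cv2.cvtColor(f["frame"],cv2.COLOR_RGB2HSV); m=0
    for a,b in RNG[col]: m=m|cv2.inRange(h,(a,smin,vmin),(b,255,255))
    return m
def blobs(f,col,amin=60,**k):
    m=cv2.morphologyEx(masks(f,col,**k),cv2.MORPH_CLOSE,np.ones((3,3)))
    cs,_=cv2.findContours(m,cv2.RETR_EXTERNAL,cv2.CHAIN_APPROX_NONE)
    return [c[:,0] for c in cs if cv2.contourArea(c)>amin]
def fit(xy,kind):
    p=(xy[:,:2]*1000).astype(np.float32)[:,None]
    if kind=="round": c,r=cv2.minEnclosingCircle(p); return np.array(c),0,(2*r,)
    if kind=="tri":
        a,t=cv2.minEnclosingTriangle(p); t=t[:,0]; c=t.mean(0); v=t-c
        an=np.angle(np.mean([np.exp(3j*np.arctan2(y,x)) for x,y in v]))/3
        return c,np.degrees(an),tuple(np.linalg.norm(v,axis=1))
    (c,(w,h),a)=cv2.minAreaRect(p)
    if w<h: w,h,a=h,w,a+90
    return np.array(c),a,(w,h)
E
python3 - <<'E'
from h import *
T=dict(np.load("top0.npz"));S=dict(np.load("side0.npz"))
for n,f in(("top",T),("side",S)):
  for col,z in(("red",.010),("orange",.016),("green",.012),("yellow",.010),("blue",.009)):
    for c in blobs(f,col):
        X=plane(f,c,z)
        if abs(X[:,1]).max()>.6 or X[:,0].max()>.9: continue
        r={k:fit(X,k) for k in("round","rect","tri")}
        m=np.zeros((400,640),np.uint8);cv2.drawContours(m,[c],-1,1,-1)
        print(n,col,len(c),np.round(c.mean(0)),*[(k,np.round(v[0],1).tolist(),round(float(v[1]),1),np.round(v[2],0).tolist()) for k,v in r.items()],"dz",np.round(np.median(depthpts(f,c)[:,2])*1000,1))
print(-T["R"].T@T["t"],-S["R"].T@S["t"])
E
```

```text
top red 123 [159. 160.] ('round', [602.5, 297.3], 0.0, [74.0]) ('rect', [605.7, 303.3], 160.2, [64.0, 60.0]) ('tri', [603.4000244140625, 296.8999938964844], -50.2, [47.0, 46.0, 46.0]) dz 10.7
top orange 102 [263. 154.] ('round', [613.0, 90.2], 0.0, [69.0]) ('rect', [613.7, 90.9], 170.8, [53.0, 52.0]) ('tri', [614.7000122070312, 97.4000015258789], -34.7, [60.0, 52.0, 66.0]) dz 15.8
top green 77 [251. 218.] ('round', [476.5, 112.1], 0.0, [49.0]) ('rect', [477.1, 112.5], 14.2, [39.0, 34.0]) ('tri', [482.70001220703125, 115.0], -28.9, [32.0, 38.0, 23.0]) dz 12.9
top yellow 89 [449. 244.] ('round', [429.3, -283.2], 0.0, [65.0]) ('rect', [429.3, -283.0], 87.4, [63.0, 62.0]) ('tri', [429.5, -280.70001220703125], -31.7, [67.0, 62.0, 59.0]) dz 9.4
top yellow 38 [261. 151.] ('round', [622.3, 93.3], 0.0, [31.0]) ('rect', [622.0, 95.0], 7.1, [28.0, 21.0]) ('tri', [620.0999755859375, 94.80000305175781], -35.8, [21.0, 32.0, 24.0]) dz 51.7
top blue 149 [165. 252.] ('round', [418.8, 281.6], 0.0, [135.0]) ('rect', [418.0, 282.4], 37.6, [122.0, 66.0]) ('tri', [415.1000061035156, 291.8999938964844], 11
[... 1891 characters left out ...]
0625, -114.30000305175781], 49.2, [20.0, 27.0, 32.0]) dz 97.1
side blue 121 [271. 246.] ('round', [437.8, -106.0], 0.0, [117.0]) ('rect', [437.4, -106.0], 114.7, [85.0, 82.0]) ('tri', [452.70001220703125, -111.69999694824219], 39.9, [118.0, 79.0, 115.0]) dz 7.1
side blue 104 [364. 236.] ('round', [630.2, -87.8], 0.0, [104.0]) ('rect', [630.5, -82.3], 171.2, [93.0, 92.0]) ('tri', [629.9000244140625, -90.30000305175781], -39.2, [76.0, 77.0, 78.0]) dz 6.9
side blue 99 [267. 148.] ('round', [418.8, 277.3], 0.0, [134.0]) ('rect', [419.0, 276.6], 37.8, [124.0, 70.0]) ('tri', [421.5, 269.0], -48.9, [120.0, 86.0, 131.0]) dz 7.0
[0.41466284 0.00308068 0.85876329] [ 0.50666226 -0.76000521  0.639507  ]
```

```bash
cat > plan.py <<'E'
import sys,numpy as np
from scipy.spatial.transform import Rotation as Ro
from bench import get_obs
def plan(x,y,z,yaw=None):
    o=get_obs(); R=Ro.from_rotvec(o["orientation"]); M=R.as_matrix()
    cy=np.degrees(np.arctan2(M[1,0],M[0,0]))
    if yaw is None: yaw=cy
    G=Ro.from_euler("z",yaw,degrees=True)*Ro.from_matrix(np.diag([1,-1,-1.]))
    d=M.T@(np.array([x,y,z])-o["tcp_pos"])
    r=(R.inv()*G).as_rotvec()
    print("t %.2f tcp"%o["clock"],np.round(o["tcp_pos"],4),"toolx yaw %.1f"%cy,"q7 %.2f"%o["joints"][6],"w %.4f gf %.1f"%(o["grip_width"],o["gripper_force"]),
     "\n offset",np.round(d/.15,3),"rot",np.round(r/2,3),"rows>=%.0f"%(max(np.linalg.norm(d)/.0417,np.degrees(np.linalg.norm(r))/7.16)+2))
if __name__=="__main__": plan(*[float(a) for a in sys.argv[1:]])
E
python3 plan.py .429 -.283 .23
python3 - <<'E'
from bench import grab_frame
from h import *
T=dict(np.load("top0.npz"))
f=grab_frame("wrist");print(f["vfov"],np.round(f["R"],3).tolist(),-f["R"].T@f["t"])
c=[c for c in blobs(T,"blue",20) if abs(c.mean(0)-[415,188]).max()<6][0]
print("bottle",fit(plane(T,c,.1),"round"))
m=masks(T,"green",70,30); m[:190]=0;m[270:]=0;m[:,:225]=0;m[:,285:]=0
X=plane(T,cv2.findNonZero(m)[:,0],.012);print("guide",fit(X,"rect"))
for c in blobs(T,"yellow",20)+blobs(T,"orange",20): pass
E
```

```text
t 0.10 tcp [ 0.2656 -0.62    0.2304] toolx yaw 23.2 q7 -0.08 w 0.0856 gf 0.0 
 offset [ 1.886 -1.636  0.005] rot [-0.001  0.    -0.   ] rows>=11
58.68840387021775 [[0.394, -0.919, -0.001], [-0.887, -0.38, 0.261], [-0.24, -0.101, -0.965]] [ 0.32669137 -0.59362834  0.37352024]
bottle (array([ 529.79101562, -196.19024658]), 0, (20.760282516479492,))
guide (array([453.19952393, 106.25006104]), 14.090182304382324, (90.55180358886719, 35.22462463378906))
```

Request:
{"fn": "drive_tool", "kwargs": {"rows": [{"offset":[0.95,-0.82,0],"rotation":[0,0,0],"claw":1},{"offset":[0.95,-0.82,0],"rotation":[0,0,0],"claw":1},{"offset":[0.95,-0.82,0],"rotation":[0,0,0],"claw":1},{"offset":[0.95,-0.82,0],"rotation":[0,0,0],"claw":1},{"offset":[0.95,-0.82,0],"rotation":[0,0,0],"claw":1},{"offset":[0.95,-0.82,0],"rotation":[0,0,0],"claw":1},{"offset":[0.95,-0.82,0],"rotation":[0,0,0],"claw":1}]}}

```text
clock: 0.73
tcp_pos: [0.3492, -0.4501, 0.2314]
orientation: [-3.076, -0.636, -0.0]
contact_force: [0.1, -0.3, -0.2]
grip_width: 0.0853
gripper_force: 0.0
```

Request:
{"fn": "drive_tool", "kwargs": {"rows": [{"offset":[0.94,-0.82,0.15],"rotation":[0,0,0],"claw":1},{"offset":[0.94,-0.82,0.15],"rotation":[0,0,0],"claw":1},{"offset":[0.94,-0.82,0.15],"rotation":[0,0,0],"claw":1},{"offset":[0.94,-0.82,0.15],"rotation":[0,0,0],"claw":1},{"offset":[0.94,-0.82,0.15],"rotation":[0,0,0],"claw":1},{"offset":[0.94,-0.82,0.15],"rotation":[0,0,0],"claw":1},{"offset":[0.94,-0.82,0.15],"rotation":[0,0,0],"claw":1},{"offset":[0.94,-0.82,0.15],"rotation":[0,0,0],"claw":1}]}}

```text
clock: 1.4
tcp_pos: [0.4288, -0.2849, 0.2088]
orientation: [3.078, 0.627, -0.001]
contact_force: [-0.3, 0.3, 0.7]
grip_width: 0.0854
gripper_force: 0.0
```

```bash
cat > look.py <<'E'
import sys
from bench import grab_frame
from h import *
def look(tag):
    f=grab_frame("wrist"); np.savez(f"w_{tag}.npz",**f); cv2.imwrite(f"pics/w_{tag}.png",f["frame"][:,:,::-1]); return f
def report(f,items):
    for col,z in items:
        for c in blobs(f,col,150,vmin=40):
            X=plane(f,c,z); D=depthpts(f,c)
            print(col,c.min(0),c.max(0),*[(k,np.round(v[0],1).tolist(),round(float(v[1]),1),np.round(v[2],0).tolist()) for k,v in ((k,fit(X,k)) for k in("round","rect","tri"))],"dz",np.round(np.percentile(D[:,2],[10,50,90])*1000,1))
if __name__=="__main__":
    f=look(sys.argv[1]); report(f,[(a.split(":")[0],float(a.split(":")[1])) for a in sys.argv[2:]])
E
python3 look.py a yellow:.01 blue:.009; python3 plan.py .429 -.283 .2
```

```text
yellow [286 139] [350 202] ('round', [430.4, -283.9], 0.0, [64.0]) ('rect', [430.6, -283.7], 113.0, [62.0, 62.0]) ('tri', [430.5, -282.79998779296875], 21.6, [63.0, 61.0, 63.0]) dz [ 3.8 10.1 11.3]
blue [86 39] [190 133] ('round', [438.3, -102.2], 0.0, [115.0]) ('rect', [438.2, -102.3], 114.7, [84.0, 82.0]) ('tri', [444.8999938964844, -114.19999694824219], 53.4, [111.0, 95.0, 99.0]) dz [ 6.1  9.1 10.3]
blue [346   0] [452  61] ('round', [591.7, -291.9], 0.0, [93.0]) ('rect', [573.9, -299.6], 113.0, [92.0, 50.0]) ('tri', [575.4000244140625, -297.29998779296875], -35.5, [76.0, 73.0, 45.0]) dz [ 4.2  6.5 10.1]
blue [242   0] [272  22] ('round', [543.2, -178.1], 0.0, [27.0]) ('rect', [540.4, -179.7], 113.0, [26.0, 17.0]) ('tri', [541.4000244140625, -180.1999969482422], -31.2, [23.0, 20.0, 17.0]) dz [ 90.3  99.5 100.9]
t 1.45 tcp [ 0.4286 -0.2851  0.2088] toolx yaw 23.0 q7 -0.75 w 0.0859 gf 0.0 
 offset [ 0.008 -0.012  0.059] rot [0. 0. 0.] rows>=2
```

View pics/w_a.png

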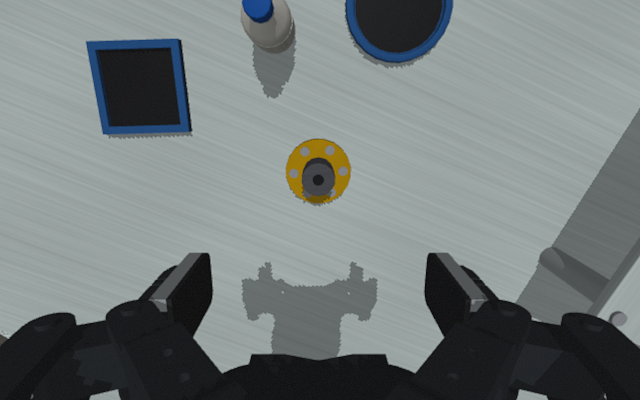

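```bash
python3 - <<'E'
from h import *
T=dict(np.load("top0.npz"));W=dict(np.load("w_a.npz"))
print("post top",tri(T,(453,242.5),W,(318,180)),depthpts(W,[(326,178)]),depthpts(T,[(455,243)]))
c=lambda f,p:[cv2.minAreaRect(b.astype(np.float32)[:,None])[0] for b in blobs(f,"blue",150) if abs(b.mean(0)-p).max()<15][0]
print("sq nest rim",tri(T,c(T,(358,241)),W,c(W,(138,86))))
b=lambda f,p:[cv2.minEnclosingCircle(b[:,None])[0] for b in blobs(f,"yellow",150) if abs(b.mean(0)-p).max()<15][0]
print("disc",tri(T,b(T,(449,244)),W,b(W,(318,170))))
E
python3 plan.py .430 -.2837 .018
```

```text
post top (array([ 0.42934125, -0.28386983,  0.03718513]), np.float64(0.003383879113597547)) [[ 0.4342213  -0.28990079  0.0465958 ]] [[ 0.42945793 -0.28369066  0.04535568]]
sq nest rim (array([ 0.4375136 , -0.10150591,  0.01059025]), np.float64(0.0030968810659625446))
disc (array([ 0.42955435, -0.28431024,  0.00515889]), np.float64(0.0018005150124694998))
t 1.45 tcp [ 0.4286 -0.2851  0.2088] toolx yaw 23.0 q7 -0.75 w 0.0859 gf 0.0 
 offset [ 0.013 -0.006  1.272] rot [0. 0. 0.] rows>=7
```

Request:
{"fn": "drive_tool", "kwargs": {"rows": [{"offset":[0.013,-0.006,0.25],"rotation":[0,0,0],"claw":1},{"offset":[0.013,-0.006,0.5],"rotation":[0,0,0],"claw":1},{"offset":[0.013,-0.006,0.7],"rotation":[0,0,0],"claw":1},{"offset":[0.013,-0.006,0.85],"rotation":[0,0,0],"claw":1},{"offset":[0.013,-0.006,0.95],"rotation":[0,0,0],"claw":1},{"offset":[0.013,-0.006,1],"rotation":[0,0,0],"claw":1},{"offset":[0.013,-0.006,1],"rotation":[0,0,0],"claw":1}]}}

```text
clock: 2.03
tcp_pos: [0.4294, -0.2822, 0.0573]
orientation: [-3.077, -0.627, 0.004]
contact_force: [-0.6, 0.1, -0.2]
grip_width: 0.0853
gripper_force: 0.0
```

Request:
{"fn": "drive_tool", "kwargs": {"rows": [{"offset":[0,0,0.1],"rotation":[0,0,0],"claw":1},{"offset":[0,0,0.2],"rotation":[0,0,0],"claw":1},{"offset":[0,0,0.26],"rotation":[0,0,0],"claw":1},{"offset":[0,0,0.26],"rotation":[0,0,0],"claw":1},{"offset":[0,0,0.26],"rotation":[0,0,0],"claw":1},{"offset":[0,0,0.26],"rotation":[0,0,0],"claw":0.5},{"offset":[0,0,0.26],"rotation":[0,0,0],"claw":0.3},{"offset":[0,0,0.26],"rotation":[0,0,0],"claw":0.2},{"offset":[0,0,0.26],"rotation":[0,0,0],"claw":0.2},{"offset":[0,0,0.26],"rotation":[0,0,0],"claw":0.2},{"offset":[0,0,0.26],"rotation":[0,0,0],"claw":0.2},{"offset":[0,0,0.26],"rotation":[0,0,0],"claw":0.2},{"offset":[0,0,0.26],"rotation":[0,0,0],"claw":0.2},{"offset":[0,0,0.26],"rotation":[0,0,0],"claw":0.2}], "force": 40}}

```text
clock: 3.2
tcp_pos: [0.4314, -0.2814, 0.0205]
orientation: [3.077, 0.631, 0.001]
contact_force: [-1.0, -0.2, 5.1]
grip_width: 0.0289
gripper_force: 39.1
```

Request:
{"fn": "drive_tool", "kwargs": {"rows": [{"offset":[0,0,-0.1],"rotation":[0,0,0],"claw":0.2},{"offset":[0,0,-0.3],"rotation":[0,0,0],"claw":0.2},{"offset":[0,0,-0.5],"rotation":[0,0,0],"claw":0.2},{"offset":[0,0,-0.7],"rotation":[0,0,0],"claw":0.2},{"offset":[0,0,-0.9],"rotation":[0,0,0],"claw":0.2},{"offset":[0,0,-0.9],"rotation":[0,0,0],"claw":0.2},{"offset":[0,0,-0.9],"rotation":[0,0,0],"claw":0.2}]}}

```text
clock: 3.78
tcp_pos: [0.4319, -0.2816, 0.1563]
orientation: [3.075, 0.631, 0.004]
contact_force: [0.5, -0.2, -2.3]
grip_width: 0.029
gripper_force: 39.9
```

```bash
python3 look.py b yellow:.14 blue:.009; python3 plan.py .5917 -.2915 .12
```

```text
yellow [251 186] [385 255] ('round', [429.6, -282.2], 0.0, [65.0]) ('rect', [443.5, -276.5], 112.5, [65.0, 34.0]) ('tri', [442.8999938964844, -275.70001220703125], 20.0, [46.0, 49.0, 34.0]) dz [138.3 145.9 147.8]
blue [45 33] [170 144] ('round', [438.2, -102.0], 0.0, [115.0]) ('rect', [438.0, -102.5], 114.7, [84.0, 82.0]) ('tri', [444.29998779296875, -114.0], 53.5, [95.0, 99.0, 110.0]) dz [ 6.   9.1 10.4]
blue [353   0] [478  61] ('round', [588.9, -292.5], 0.0, [92.0]) ('rect', [569.5, -300.8], 113.2, [92.0, 42.0]) ('tri', [570.7999877929688, -299.8999938964844], -36.3, [39.0, 68.0, 67.0]) dz [4.1 5.8 9.8]
blue [233   0] [263  10] ('round', [540.3, -179.3], 0.0, [22.0]) ('rect', [537.3, -180.6], 113.2, [22.0, 7.0]) ('tri', [537.0999755859375, -180.6999969482422], -36.0, [13.0, 13.0, 7.0]) dz [ 87.8  94.5 101. ]
t 3.83 tcp [ 0.4307 -0.281   0.1548] toolx yaw 23.2 q7 -0.77 w 0.0289 gf 39.9 
 offset [0.959 0.487 0.232] rot [ 0. -0. -0.] rows>=6
```

View pics/w_b.png

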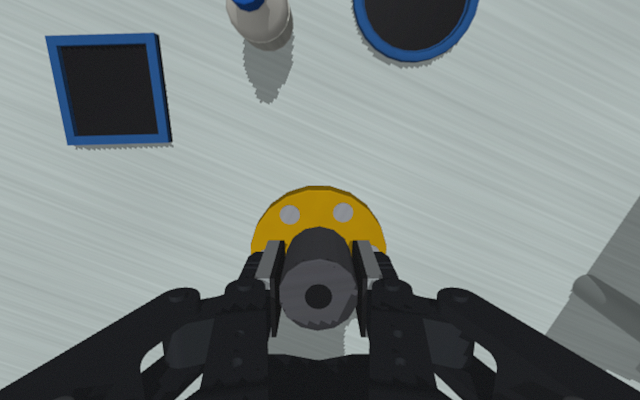

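Request:
{"fn": "drive_tool", "kwargs": {"rows": [{"offset":[0.2,0.1,0.0],"rotation":[0,0,0],"claw":0.2},{"offset":[0.4,0.2,0],"rotation":[0,0,0],"claw":0.2},{"offset":[0.6,0.3,0],"rotation":[0,0,0],"claw":0.2},{"offset":[0.8,0.4,0.1],"rotation":[0,0,0],"claw":0.2},{"offset":[0.9,0.46,0.2],"rotation":[0,0,0],"claw":0.2},{"offset":[0.96,0.487,0.3],"rotation":[0,0,0],"claw":0.2},{"offset":[0.96,0.487,0.4],"rotation":[0,0,0],"claw":0.2},{"offset":[0.96,0.487,0.5],"rotation":[0,0,0],"claw":0.2},{"offset":[0.96,0.487,0.5],"rotation":[0,0,0],"claw":0.2},{"offset":[0.96,0.487,0.5],"rotation":[0,0,0],"claw":0.2}]}}

```text
clock: 4.67
tcp_pos: [0.5902, -0.2907, 0.0771]
orientation: [-3.074, -0.631, 0.007]
contact_force: [0.8, 0.4, -1.1]
grip_width: 0.029
gripper_force: 40.0
```

```bash
python3 look.py c yellow:.066 blue:.009; for i in 1 2 ; do python3 plan.py .592 -.291 .023; done; python3 - <<'E'
from bench import grab_frame
import numpy as np
f=grab_frame("top");np.savez("top1.npz",**f)
from h import *
for c in blobs(f,"blue",100):
    X=plane(f,c,.009)
    if .5<X[:,0].mean()<.7 and X[:,1].mean()<-.2: print(fit(X,"round"))
for c in blobs(f,"yellow",100): print(fit(plane(f,c,.075),"round"))
E
```

```text
yellow [251 185] [385 256] ('round', [590.4, -290.1], 0.0, [63.0]) ('rect', [603.5, -284.9], 112.0, [63.0, 34.0]) ('tri', [602.9000244140625, -284.29998779296875], 19.9, [33.0, 45.0, 48.0]) dz [ 4.5 66.6 68.6]
blue [  0 245] [ 87 357] ('round', [450.3, -131.2], 0.0, [92.0]) ('rect', [453.9, -146.9], 9.9, [90.0, 57.0]) ('tri', [446.8999938964844, -140.3000030517578], 49.2, [64.0, 45.0, 80.0]) dz [ 3.9  5.6 88.2]
blue [248 132] [397 242] ('round', [594.5, -291.2], 0.0, [93.0]) ('rect', [607.5, -287.1], 107.8, [92.0, 65.0]) ('tri', [606.7999877929688, -287.29998779296875], 18.1, [63.0, 79.0, 78.0]) dz [4.2 7.  9.7]
blue [0 0] [ 86 101] ('round', [616.4, -112.4], 0.0, [77.0]) ('rect', [614.8, -116.1], 157.1, [77.0, 21.0]) ('tri', [618.2999877929688, -114.80000305175781], -34.9, [47.0, 72.0, 29.0]) dz [4.1 5.3 9.5]
t 4.72 tcp [ 0.5913 -0.2912  0.0786] toolx yaw 23.2 q7 -0.89 w 0.0286 gf 40.0 
 offset [0.006 0.001 0.371] rot [-0.001  0.001 -0.   ] rows>=3
t 4.72 tcp [ 0.5913 -0.2912  0.0786] toolx yaw 23.2 q7 -0.89 w 0.0286 gf 40.0 
 offset [0.006 0.001 0.371] rot [-0.001  0.001 -0.   ] rows>=3
(array([ 591.59344482, -290.3572998 ]), 0, (92.49934387207031,))
(array([ 584.65930176, -288.02877808]), 0, (63.719215393066406,))
(array([605.40942383,  87.28622437]), 0, (27.597320556640625,))
```

View pics/w_c.png

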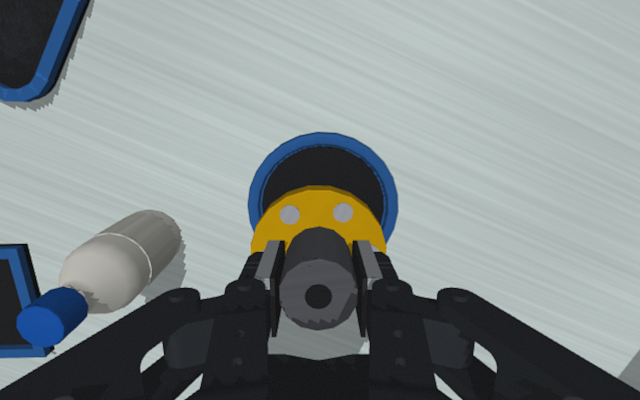

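The hub hangs over the round nest. It is centred sideways, with the nest at (322,200), and the bottle is clear at left.

Request:
{"fn": "drive_tool", "kwargs": {"rows": [{"offset":[0.012,0,0.1],"rotation":[0,0,0],"claw":0.2},{"offset":[0.012,0,0.2],"rotation":[0,0,0],"claw":0.2},{"offset":[0.012,0,0.26],"rotation":[0,0,0],"claw":0.2},{"offset":[0.012,0,0.3],"rotation":[0,0,0],"claw":0.2},{"offset":[0.012,0,0.33],"rotation":[0,0,0],"claw":0.2},{"offset":[0.012,0,0.345],"rotation":[0,0,0],"claw":0.2},{"offset":[0.012,0,0.345],"rotation":[0,0,0],"claw":0.2},{"offset":[0.012,0,0.345],"rotation":[0,0,0],"claw":0.2}]}}

```text
clock: 5.43
tcp_pos: [0.5941, -0.291, 0.0285]
orientation: [3.077, 0.631, 0.001]
contact_force: [0.1, -0.9, -1.6]
grip_width: 0.0286
gripper_force: 40.0
```

Request:
{"fn": "drive_tool", "kwargs": {"rows": [{"offset":[0,0,0.01],"rotation":[0,0,0],"claw":0.2},{"offset":[0,0,0.015],"rotation":[0,0,0],"claw":0.2},{"offset":[0,0,0.015],"rotation":[0,0,0],"claw":0.2}]}}

```text
clock: 5.68
tcp_pos: [0.5939, -0.2909, 0.026]
orientation: [3.077, 0.631, 0.0]
contact_force: [0.3, 0.4, -1.8]
grip_width: 0.0288
gripper_force: 40.0
```

Request:
{"fn": "drive_tool", "kwargs": {"rows": [{"offset":[0,0,0.005],"rotation":[0,0,0],"claw":0.2},{"offset":[0,0,0.01],"rotation":[0,0,0],"claw":0.2},{"offset":[0,0,0.01],"rotation":[0,0,0],"claw":0.2}]}}

```text
clock: 5.93
tcp_pos: [0.5939, -0.2909, 0.0246]
orientation: [3.077, 0.631, 0.0]
contact_force: [-0.2, 0.1, 0.9]
grip_width: 0.0292
gripper_force: 40.1
```

Request:
{"fn": "drive_tool", "kwargs": {"rows": [{"offset":[0,0,0.005],"rotation":[0,0,0],"claw":0.2},{"offset":[0,0,0.01],"rotation":[0,0,0],"claw":0.2},{"offset":[0,0,0.01],"rotation":[0,0,0],"claw":0.2}]}}

```text
clock: 6.18
tcp_pos: [0.5939, -0.2909, 0.0245]
orientation: [3.077, 0.631, 0.0]
contact_force: [-5.4, 1.5, 12.2]
grip_width: 0.0292
gripper_force: 41.4
```

Request:
{"fn": "drive_tool", "kwargs": {"rows": [{"offset":[0,0,-0.008],"rotation":[0,0,0],"claw":0.2},{"offset":[0,0,-0.008],"rotation":[0,0,0],"claw":0.4},{"offset":[0,0,-0.008],"rotation":[0,0,0],"claw":0.6},{"offset":[0,0,-0.008],"rotation":[0,0,0],"claw":0.8},{"offset":[0,0,-0.008],"rotation":[0,0,0],"claw":0.8},{"offset":[0,0,-0.1],"rotation":[0,0,0],"claw":0.8},{"offset":[0,0,-0.3],"rotation":[0,0,0],"claw":1},{"offset":[0,0,-0.55],"rotation":[0,0,0],"claw":1},{"offset":[0,0,-0.8],"rotation":[0,0,0],"claw":1},{"offset":[0,0,-1],"rotation":[0,0,0],"claw":1},{"offset":[0,0,-1],"rotation":[0,0,0],"claw":1},{"offset":[0,0,-1],"rotation":[0,0,0],"claw":1}]}}

```text
clock: 7.18
tcp_pos: [0.5953, -0.2915, 0.1763]
orientation: [3.074, 0.631, 0.007]
contact_force: [0.1, -0.3, -1.7]
grip_width: 0.0853
gripper_force: 0.0
```

```bash
python3 look.py d yellow:.014 blue:.009; python3 plan.py .45 .02 .19; python3 - <<'E'
from h import *
d=dict(np.load("w_d.npz")); print(d["frame"].shape)
E
```

```text
yellow [280 149] [352 220] ('round', [591.9, -290.9], 0.0, [65.0]) ('rect', [592.1, -291.2], 23.1, [64.0, 64.0]) ('tri', [592.2000122070312, -292.20001220703125], 25.1, [62.0, 64.0, 66.0]) dz [ 4.3  5.8 14.6]
blue [136 223] [171 254] ('round', [485.4, -172.9], 0.0, [37.0]) ('rect', [485.5, -172.6], 154.5, [36.0, 25.0]) ('tri', [484.8999938964844, -172.8000030517578], -2.6, [34.0, 25.0, 34.0]) dz [ 87.1  98.9 101. ]
blue [ 12 210] [119 294] ('round', [439.2, -102.1], 0.0, [117.0]) ('rect', [439.1, -102.5], 114.7, [85.0, 83.0]) ('tri', [434.8999938964844, -119.19999694824219], -50.7, [79.0, 122.0, 118.0]) dz [4.  7.7 9.9]
blue [265 130] [368 231] ('round', [593.7, -291.2], 0.0, [93.0]) ('rect', [593.4, -290.8], 69.0, [92.0, 91.0]) ('tri', [593.4000244140625, -290.3999938964844], 57.8, [93.0, 90.0, 92.0]) dz [ 7.8  9.2 10.3]
blue [36  0] [161 108] ('round', [631.8, -85.2], 0.0, [105.0]) ('rect', [622.4, -90.0], 113.2, [98.0, 82.0]) ('tri', [627.0999755859375, -88.69999694824219], -38.0, [72.0, 74.0, 73.0]) dz [ 5.9  8.9 10.2]
t 7.23 tcp [ 0.594  -0.2909  0.1741] toolx yaw 23.2 q7 -0.87 w 0.0853 gf 0.0 
 offset [-0.066 -2.283 -0.109] rot [ 0.001 -0.001 -0.   ] rows>=10
(400, 640, 3)
```

```bash
python3 plan.py .6135 .0905 .2
```

```text
t 7.23 tcp [ 0.594  -0.2909  0.1741] toolx yaw 23.2 q7 -0.87 w 0.0853 gf 0.0 
 offset [ 1.121 -2.286 -0.174] rot [ 0.001 -0.001 -0.   ] rows>=11
```

Request:
{"fn": "drive_tool", "kwargs": {"rows": [{"offset":[0.37,-0.77,-0.17],"rotation":[0,0,0],"claw":1},{"offset":[0.37,-0.77,-0.17],"rotation":[0,0,0],"claw":1},{"offset":[0.37,-0.77,-0.17],"rotation":[0,0,0],"claw":1},{"offset":[0.37,-0.77,-0.17],"rotation":[0,0,0],"claw":1}]}}

```text
clock: 7.57
tcp_pos: [0.6001, -0.1526, 0.1984]
orientation: [-3.069, -0.647, -0.001]
contact_force: [0.3, 2.5, -0.1]
grip_width: 0.0853
gripper_force: 0.0
```

Request:
{"fn": "drive_tool", "kwargs": {"rows": [{"offset":[0.37,-0.76,0],"rotation":[0,0,0],"claw":1},{"offset":[0.37,-0.76,0],"rotation":[0,0,0],"claw":1},{"offset":[0.37,-0.76,0],"rotation":[0,0,0],"claw":1},{"offset":[0.37,-0.76,0],"rotation":[0,0,0],"claw":1}]}}

```text
clock: 7.9
tcp_pos: [0.6047, -0.0247, 0.1972]
orientation: [-3.067, -0.65, 0.001]
contact_force: [-0.5, 1.7, 0.5]
grip_width: 0.0851
gripper_force: 0.0
```

Request:
{"fn": "drive_tool", "kwargs": {"rows": [{"offset":[0.37,-0.76,0],"rotation":[0,0,0],"claw":1},{"offset":[0.37,-0.76,0],"rotation":[0,0,0],"claw":1},{"offset":[0.37,-0.76,0],"rotation":[0,0,0],"claw":1},{"offset":[0.37,-0.76,0],"rotation":[0,0,0],"claw":1},{"offset":[0.37,-0.76,0],"rotation":[0,0,0],"claw":1}]}}

```text
clock: 8.32
tcp_pos: [0.6103, 0.0945, 0.197]
orientation: [-3.074, -0.642, 0.004]
contact_force: [-0.1, -0.9, -0.3]
grip_width: 0.0857
gripper_force: 0.0
```

```bash
python3 look.py e orange:.016 yellow:.052 blue:.009; python3 plan.py .6135 .0905 .024
```

```text
orange [346 267] [378 290] ('round', [529.4, 12.2], 0.0, [33.0]) ('rect', [533.7, 15.3], 128.3, [33.0, 23.0]) ('tri', [533.5, 15.5], 35.7, [25.0, 27.0, 23.0]) dz [ 6.8 12.1 25.4]
orange [288 135] [361 208] ('round', [616.3, 91.2], 0.0, [70.0]) ('rect', [616.3, 91.4], 171.2, [52.0, 51.0]) ('tri', [623.5, 87.4000015258789], -2.8, [65.0, 54.0, 69.0]) dz [10.1 16.  17.2]
yellow [613 305] [639 342] ('round', [606.9, -225.7], 0.0, [40.0]) ('rect', [602.2, -219.7], 36.9, [39.0, 23.0]) ('tri', [605.2000122070312, -221.10000610351562], -1.1, [25.0, 30.0, 18.0]) dz [  4.8  14.3 164.3]
yellow [312 162] [338 194] ('round', [618.3, 92.3], 0.0, [27.0]) ('rect', [618.2, 92.4], 23.6, [27.0, 22.0]) ('tri', [619.2999877929688, 92.80000305175781], 25.3, [23.0, 22.0, 29.0]) dz [25.6 52.  53.1]
blue [382 349] [433 364] ('round', [470.5, -72.0], 0.0, [55.0]) ('rect', [464.8, -74.9], 117.2, [55.0, 19.0]) ('tri', [467.6000061035156, -78.30000305175781], 53.9, [36.0, 59.0, 28.0]) dz [  3.5   5.3 269.6]
blue [ 75 313] [106 325] ('round', [371.6, 254.5], 0.0, [37.0]) ('rect', [371.2, 254.3], 122.9, [36.0, 10.0]) ('tri', [374.3999938964844, 250.6999969482422], -39.3, [21.0, 44.0, 26.0]) dz [  4.2   9.4 256.7]
blue [600 292] [639 322] ('round', [610.0, -248.8], 0.0, [45.0]) ('rect', [609.3, -250.8], 160.1, [45.0, 18.0]) ('tri', [610.0, -251.10000610351562], -33.3, [47.0, 34.0, 23.0]) dz [3.3 4.6 8.5]
blue [ 20 208] [125 314] ('round', [427.3, 285.8], 0.0, [125.0]) ('rect', [426.3, 285.6], 37.5, [108.0, 69.0]) ('tri', [425.79998779296875, 298.8999938964844], 13.3, [121.0, 102.0, 93.0]) dz [ 3.7  5.7 10. ]
blue [447 189] [547 275] ('round', [632.0, -84.2], 0.0, [105.0]) ('rect', [625.3, -87.1], 111.1, [98.0, 90.0]) ('tri', [631.7000122070312, -85.30000305175781], -39.1, [76.0, 76.0, 77.0]) dz [ 6.8  9.3 10.5]
t 8.37 tcp [0.6107 0.0913 0.197 ] toolx yaw 23.4 q7 -1.52 w 0.0855 gf 0.0 
 offset [0.018 0.013 1.153] rot [-0.     0.001 -0.   ] rows>=6
```

View pics/w_e.png

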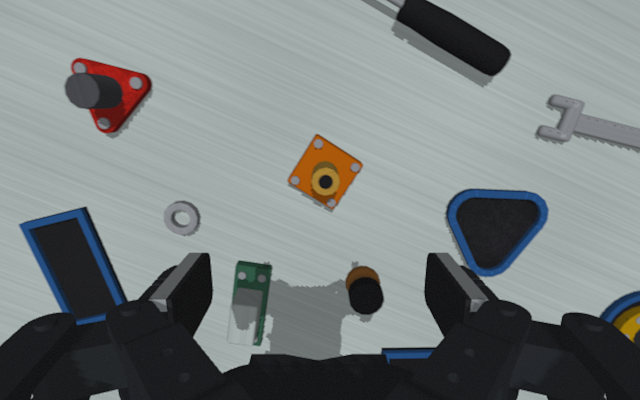

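The frame shows the orange head at (326,172), its shank top at (326,182), the tri nest at (497,230), the red mount at (110,95) and the green block at (250,303).

Request:
{"fn": "drive_tool", "kwargs": {"rows": [{"offset":[0.035,0.02,0.25],"rotation":[0,0,0],"claw":1},{"offset":[0.035,0.02,0.5],"rotation":[0,0,0],"claw":1},{"offset":[0.035,0.02,0.7],"rotation":[0,0,0],"claw":1},{"offset":[0.035,0.02,0.85],"rotation":[0,0,0],"claw":1},{"offset":[0.035,0.02,0.9],"rotation":[0,0,0],"claw":1},{"offset":[0.035,0.02,0.9],"rotation":[0,0,0],"claw":1}]}}

```text
clock: 8.87
tcp_pos: [0.6158, 0.0872, 0.0607]
orientation: [3.077, 0.628, -0.009]
contact_force: [-0.0, 0.1, 0.2]
grip_width: 0.0855
gripper_force: 0.0
```

```bash
python3 plan.py .616 .0915 .026
```

```text
t 8.87 tcp [0.6158 0.0872 0.0607] toolx yaw 23.1 q7 -1.56 w 0.0855 gf 0.0 
 offset [ 0.014 -0.026  0.231] rot [-0.     0.003 -0.   ] rows>=3
```

Request:
{"fn": "drive_tool", "kwargs": {"rows": [{"offset":[0.014,-0.026,0.06],"rotation":[0,0,0],"claw":1},{"offset":[0.014,-0.026,0.13],"rotation":[0,0,0],"claw":1},{"offset":[0.014,-0.026,0.19],"rotation":[0,0,0],"claw":1},{"offset":[0.014,-0.026,0.23],"rotation":[0,0,0],"claw":1},{"offset":[0.014,-0.026,0.23],"rotation":[0,0,0],"claw":0.7},{"offset":[0.014,-0.026,0.23],"rotation":[0,0,0],"claw":0.45},{"offset":[0.014,-0.026,0.23],"rotation":[0,0,0],"claw":0.3},{"offset":[0.014,-0.026,0.23],"rotation":[0,0,0],"claw":0.15},{"offset":[0.014,-0.026,0.23],"rotation":[0,0,0],"claw":0.15},{"offset":[0.014,-0.026,0.23],"rotation":[0,0,0],"claw":0.15},{"offset":[0.014,-0.026,0.23],"rotation":[0,0,0],"claw":0.15},{"offset":[0.014,-0.026,0.23],"rotation":[0,0,0],"claw":0.15}]}}

```text
clock: 9.87
tcp_pos: [0.6185, 0.0943, 0.0295]
orientation: [3.077, 0.631, 0.002]
contact_force: [0.5, -0.1, 5.7]
grip_width: 0.0227
gripper_force: 39.4
```

Request:
{"fn": "drive_tool", "kwargs": {"rows": [{"offset":[0,0,-0.1],"rotation":[0,0,0],"claw":0.15},{"offset":[0,0,-0.3],"rotation":[0,0,0],"claw":0.15},{"offset":[0,0,-0.5],"rotation":[0,0,0],"claw":0.15},{"offset":[0,0,-0.7],"rotation":[0,0,0],"claw":0.15},{"offset":[0,0,-0.9],"rotation":[0,0,0],"claw":0.15},{"offset":[0,0,-0.9],"rotation":[0,0,0],"claw":0.15}]}}

```text
clock: 10.37
tcp_pos: [0.6212, 0.095, 0.1698]
orientation: [-3.077, -0.631, -0.015]
contact_force: [2.1, 1.1, -0.9]
grip_width: 0.0224
gripper_force: 39.5
```

```bash
python3 look.py f orange:.15 ; python3 plan.py .438 -.102 .16 57
```

```text
orange [247 178] [391 271] ('round', [618.1, 94.6], 0.0, [73.0]) ('rect', [617.6, 93.5], 170.9, [55.0, 54.0]) ('tri', [626.4000244140625, 95.69999694824219], 35.2, [45.0, 30.0, 51.0]) dz [144.3 156.2 161.8]
t 10.42 tcp [0.6199 0.0947 0.1669] toolx yaw 23.2 q7 -1.53 w 0.0223 gf 39.5 
 offset [-1.631  0.728  0.037] rot [ 0.001 -0.003 -0.295] rows>=8
```

Request:
{"fn": "drive_tool", "kwargs": {"rows": [{"offset":[-0.2,0.09,0],"rotation":[0,0,0],"claw":0.15},{"offset":[-0.4,0.18,0],"rotation":[0,0,0],"claw":0.15},{"offset":[-0.6,0.27,0],"rotation":[0,0,0],"claw":0.15},{"offset":[-0.82,0.36,0],"rotation":[0,0,0],"claw":0.15}]}}

```text
clock: 10.75
tcp_pos: [0.524, -0.0047, 0.1618]
orientation: [-3.077, -0.632, 0.005]
contact_force: [0.5, -1.4, -1.9]
grip_width: 0.0226
gripper_force: 39.5
```

Request:
{"fn": "drive_tool", "kwargs": {"rows": [{"offset":[-0.2,0.09,0],"rotation":[0,0,-0.05],"claw":0.15},{"offset":[-0.4,0.18,0],"rotation":[0,0,-0.1],"claw":0.15},{"offset":[-0.6,0.27,0],"rotation":[0,0,-0.15],"claw":0.15},{"offset":[-0.75,0.33,0],"rotation":[0,0,-0.2],"claw":0.15},{"offset":[-0.81,0.365,0.1],"rotation":[0,0,-0.25],"claw":0.15},{"offset":[-0.81,0.365,0.2],"rotation":[0,0,-0.295],"claw":0.15},{"offset":[-0.81,0.365,0.3],"rotation":[0,0,-0.295],"claw":0.15},{"offset":[-0.81,0.365,0.45],"rotation":[0,0,-0.295],"claw":0.15},{"offset":[-0.81,0.365,0.5],"rotation":[0,0,-0.295],"claw":0.15},{"offset":[-0.81,0.365,0.5],"rotation":[0,0,-0.295],"claw":0.15}]}}

```text
clock: 11.58
tcp_pos: [0.4333, -0.1016, 0.0863]
orientation: [-2.757, -1.497, 0.008]
contact_force: [0.3, -0.4, -2.3]
grip_width: 0.0225
gripper_force: 39.5
```

```bash
python3 look.py g orange:.074 blue:.009; python3 plan.py .438 -.102 .035 57
```

```text
orange [247 177] [391 271] ('round', [432.9, -100.9], 0.0, [70.0]) ('rect', [433.1, -102.2], 24.8, [54.0, 52.0]) ('tri', [439.3999938964844, -96.19999694824219], -50.6, [30.0, 50.0, 43.0]) dz [ 4.4 72.8 82. ]
blue [587 298] [639 364] ('round', [564.9, -296.4], 0.0, [62.0]) ('rect', [558.6, -293.8], 70.3, [59.0, 36.0]) ('tri', [562.5, -289.6000061035156], 32.5, [39.0, 48.0, 33.0]) dz [  7.   85.6 100.7]
blue [609 249] [639 283] ('round', [586.2, -248.2], 0.0, [27.0]) ('rect', [585.7, -246.3], 13.8, [24.0, 14.0]) ('tri', [586.7999877929688, -247.6999969482422], 13.5, [20.0, 14.0, 24.0]) dz [2.  4.7 9.9]
blue [239 117] [413 237] ('round', [437.9, -101.7], 0.0, [115.0]) ('rect', [438.0, -101.6], 24.6, [82.0, 82.0]) ('tri', [446.1000061035156, -97.0999984741211], -51.1, [51.0, 86.0, 75.0]) dz [ 4.3  9.1 10.2]
blue [519   0] [639  87] ('round', [616.1, -95.0], 0.0, [74.0]) ('rect', [605.4, -102.8], 125.9, [74.0, 41.0]) ('tri', [603.5999755859375, -98.0], -29.4, [52.0, 39.0, 44.0]) dz [ 4.   5.4 10.1]
t 11.63 tcp [ 0.4345 -0.1017  0.0876] toolx yaw 57.0 q7 -0.64 w 0.0227 gf 39.5 
 offset [0.011 0.022 0.35 ] rot [-0.002  0.001  0.   ] rows>=3
```

View pics/w_g.png

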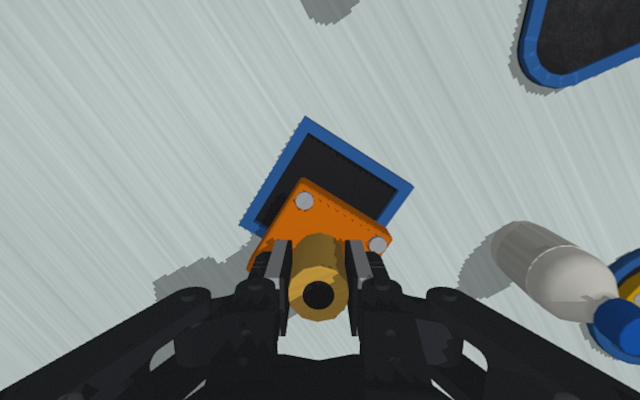

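The head hangs over the square nest and their edges are parallel. The part needs about 5 mm in +x.

Request:
{"fn": "drive_tool", "kwargs": {"rows": [{"offset":[0.02,0.024,0.05],"rotation":[0,0,0],"claw":0.15},{"offset":[0.02,0.024,0.15],"rotation":[0,0,0],"claw":0.15},{"offset":[0.02,0.024,0.22],"rotation":[0,0,0],"claw":0.15},{"offset":[0.02,0.024,0.27],"rotation":[0,0,0],"claw":0.15},{"offset":[0.02,0.024,0.3],"rotation":[0,0,0],"claw":0.15},{"offset":[0.02,0.024,0.33],"rotation":[0,0,0],"claw":0.15},{"offset":[0.02,0.024,0.33],"rotation":[0,0,0],"claw":0.15},{"offset":[0.02,0.024,0.33],"rotation":[0,0,0],"claw":0.15}]}}

```text
clock: 12.3
tcp_pos: [0.4408, -0.1015, 0.0394]
orientation: [2.761, 1.499, -0.0]
contact_force: [-0.1, 0.8, -2.5]
grip_width: 0.0227
gripper_force: 39.5
```

Request:
{"fn": "drive_tool", "kwargs": {"rows": [{"offset":[0,0,0.005],"rotation":[0,0,0],"claw":0.15},{"offset":[0,0,0.01],"rotation":[0,0,0],"claw":0.15},{"offset":[0,0,0.01],"rotation":[0,0,0],"claw":0.15}]}}

```text
clock: 12.55
tcp_pos: [0.4409, -0.1015, 0.038]
orientation: [2.761, 1.499, 0.001]
contact_force: [-0.1, -0.5, -1.0]
grip_width: 0.0227
gripper_force: 39.5
```

Request:
{"fn": "drive_tool", "kwargs": {"rows": [{"offset":[0,0,0.005],"rotation":[0,0,0],"claw":0.15},{"offset":[0,0,0.01],"rotation":[0,0,0],"claw":0.15},{"offset":[0,0,0.01],"rotation":[0,0,0],"claw":0.15}]}}

```text
clock: 12.8
tcp_pos: [0.4407, -0.1015, 0.0363]
orientation: [-2.761, -1.499, 0.0]
contact_force: [-0.0, -0.1, -1.8]
grip_width: 0.0229
gripper_force: 39.5
```

Request:
{"fn": "drive_tool", "kwargs": {"rows": [{"offset":[0,0,0.005],"rotation":[0,0,0],"claw":0.15},{"offset":[0,0,0.01],"rotation":[0,0,0],"claw":0.15},{"offset":[0,0,0.01],"rotation":[0,0,0],"claw":0.15}]}}

```text
clock: 13.05
tcp_pos: [0.4406, -0.1015, 0.0347]
orientation: [-2.761, -1.499, 0.0]
contact_force: [0.8, -0.6, -1.8]
grip_width: 0.0227
gripper_force: 39.5
```

Request:
{"fn": "drive_tool", "kwargs": {"rows": [{"offset":[0,0,0.005],"rotation":[0,0,0],"claw":0.15},{"offset":[0,0,0.008],"rotation":[0,0,0],"claw":0.15},{"offset":[0,0,0.008],"rotation":[0,0,0],"claw":0.15}]}}

```text
clock: 13.3
tcp_pos: [0.4407, -0.1015, 0.0335]
orientation: [-2.761, -1.499, 0.0]
contact_force: [-0.4, -0.1, -3.3]
grip_width: 0.0227
gripper_force: 39.6
```

Request:
{"fn": "drive_tool", "kwargs": {"rows": [{"offset":[0,0,0.005],"rotation":[0,0,0],"claw":0.15},{"offset":[0,0,0.008],"rotation":[0,0,0],"claw":0.15},{"offset":[0,0,0.008],"rotation":[0,0,0],"claw":0.15}]}}

```text
clock: 13.55
tcp_pos: [0.4407, -0.1015, 0.0334]
orientation: [2.761, 1.499, -0.001]
contact_force: [-4.2, 1.0, 13.8]
grip_width: 0.0228
gripper_force: 41.2
```

Request:
{"fn": "drive_tool", "kwargs": {"rows": [{"offset":[0,0,0.005],"rotation":[0,0,0],"claw":0.15},{"offset":[0,0,0.008],"rotation":[0,0,0],"claw":0.15},{"offset":[0,0,0.008],"rotation":[0,0,0],"claw":0.15}]}}

```text
clock: 13.8
tcp_pos: [0.4407, -0.1016, 0.0333]
orientation: [2.76, 1.498, -0.001]
contact_force: [-8.7, 1.7, 31.6]
grip_width: 0.0225
gripper_force: 43.0
```

Request:
{"fn": "drive_tool", "kwargs": {"rows": [{"offset":[0,0,-0.014],"rotation":[0,0,0],"claw":0.15},{"offset":[0,0,-0.014],"rotation":[0,0,0],"claw":0.3},{"offset":[0,0,-0.014],"rotation":[0,0,0],"claw":0.5},{"offset":[0,0,-0.014],"rotation":[0,0,0],"claw":0.8},{"offset":[0,0,-0.014],"rotation":[0,0,0],"claw":0.8},{"offset":[0,0,-0.1],"rotation":[0,0,0],"claw":0.8},{"offset":[0,0,-0.3],"rotation":[0,0,0],"claw":1},{"offset":[0,0,-0.55],"rotation":[0,0,0],"claw":1},{"offset":[0,0,-0.8],"rotation":[0,0,0],"claw":1},{"offset":[0,0,-0.95],"rotation":[0,0,0.05],"claw":1},{"offset":[0,0,-0.95],"rotation":[0,0,0.1],"claw":1},{"offset":[0,0,-0.95],"rotation":[0,0,0.1],"claw":1}]}}

```text
clock: 14.8
tcp_pos: [0.4417, -0.1018, 0.1751]
orientation: [2.897, 1.209, 0.004]
contact_force: [-0.1, 0.2, -0.3]
grip_width: 0.085
gripper_force: 0.0
```

```bash
python3 look.py h orange:.02 blue:.009; python3 plan.py .44 .106 .19 14
```

```text
orange [280 148] [356 223] ('round', [440.0, -103.7], 0.0, [73.0]) ('rect', [440.2, -103.7], 24.8, [54.0, 53.0]) ('tri', [445.29998779296875, -109.19999694824219], 50.3, [58.0, 67.0, 68.0]) dz [ 4.   5.9 20.7]
orange [273   8] [314  36] ('round', [522.0, 5.5], 0.0, [32.0]) ('rect', [518.0, -0.9], 148.1, [32.0, 16.0]) ('tri', [518.0999755859375, -0.8999999761581421], -1.7, [16.0, 23.0, 23.0]) dz [ 9.8 13.1 30.2]
blue [496 160] [633 257] ('round', [582.3, -279.0], 0.0, [124.0]) ('rect', [589.9, -278.8], 105.5, [112.0, 92.0]) ('tri', [592.7999877929688, -288.3999938964844], 18.4, [96.0, 92.0, 94.0]) dz [ 3.3  8.9 87.5]
blue [257 124] [373 238] ('round', [437.5, -101.3], 0.0, [114.0]) ('rect', [437.6, -101.4], 24.8, [82.0, 81.0]) ('tri', [446.5, -111.69999694824219], 50.9, [108.0, 91.0, 103.0]) dz [ 7.6  9.4 10.5]
blue [424   0] [539  66] ('round', [626.4, -98.0], 0.0, [94.0]) ('rect', [618.0, -106.6], 135.3, [90.0, 49.0]) ('tri', [614.0, -98.4000015258789], -26.5, [49.0, 70.0, 48.0]) dz [ 2.1  8.3 10.2]
t 14.85 tcp [ 0.4407 -0.1016  0.1739] toolx yaw 45.6 q7 -0.76 w 0.0851 gf 0.0 
 offset [ 0.986 -0.971 -0.108] rot [ 0.    -0.     0.276] rows>=7
```

Request:
{"fn": "drive_tool", "kwargs": {"rows": [{"offset":[0.25,-0.24,-0.1],"rotation":[0,0,0.05],"claw":1},{"offset":[0.5,-0.48,-0.1],"rotation":[0,0,0.1],"claw":1},{"offset":[0.75,-0.73,-0.1],"rotation":[0,0,0.15],"claw":1},{"offset":[0.99,-0.97,-0.1],"rotation":[0,0,0.2],"claw":1},{"offset":[0.99,-0.97,-0.1],"rotation":[0,0,0.25],"claw":1},{"offset":[0.99,-0.97,-0.1],"rotation":[0,0,0.276],"claw":1},{"offset":[0.99,-0.97,-0.1],"rotation":[0,0,0.276],"claw":1},{"offset":[0.99,-0.97,-0.1],"rotation":[0,0,0.276],"claw":1}]}}

```text
clock: 15.52
tcp_pos: [0.4399, 0.1072, 0.1874]
orientation: [3.117, 0.391, -0.004]
contact_force: [-1.2, -1.1, -0.7]
grip_width: 0.0854
gripper_force: 0.0
```

```bash
sed -i 's/f=look(sys.argv\[1\]);/f=look(sys.argv[1]);/' look.py; python3 look.py i blue:.009; python3 - <<'E'
from h import *
f=dict(np.load("w_i.npz"))
m=masks(f,"green",60,25); n,l,s,c=cv2.connectedComponentsWithStats(cv2.dilate(m,np.ones((5,5))))
print(s[1:][s[1:,4]>150].tolist())
ys,xs=np.nonzero(m); P=np.c_[xs,ys]; X=plane(f,P,.012); k=(np.hypot(X[:,0]-.453,X[:,1]-.106)<.06); print(k.sum(),fit(X[k],"rect"))
v,u=np.mgrid[0:400,0:640]; D=depthpts(f,np.c_[u.ravel(),v.ravel()])
k=(abs(D[:,2]-.044)<.004)&(np.hypot(D[:,0]-.453,D[:,1]-.106)<.04); print("saddle",k.sum(),fit(D[k],"rect"),np.median(D[k,2]))
E
python3 plan.py .453 .106 .02 14
```

```text
blue [482 183] [572 276] ('round', [438.8, -99.2], 0.0, [114.0]) ('rect', [438.1, -100.4], 114.6, [84.0, 84.0]) ('tri', [424.70001220703125, -98.80000305175781], -31.3, [86.0, 108.0, 97.0]) dz [ 4.   6.8 10.4]
blue [56 72] [190 223] ('round', [420.0, 282.4], 0.0, [137.0]) ('rect', [419.8, 282.1], 37.7, [122.0, 68.0]) ('tri', [432.0, 277.70001220703125], 59.8, [141.0, 95.0, 113.0]) dz [ 4.   9.1 10.3]
blue [542   0] [639  78] ('round', [616.2, -76.9], 0.0, [91.0]) ('rect', [606.0, -79.0], 94.8, [89.0, 53.0]) ('tri', [608.9000244140625, -87.19999694824219], -47.1, [51.0, 66.0, 52.0]) dz [ 3.9  5.5 10. ]
[[301, 109, 44, 105, 2938]]
1762 (array([454.29928589, 106.99217224]), 14.503582000732422, (91.02497100830078, 35.038936614990234))
saddle 1660 (array([454.06289673, 106.86294556]), 15.098241806030273, (43.41343307495117, 25.896814346313477)) 0.044484356768629996
t 15.57 tcp [0.4401 0.1059 0.1875] toolx yaw 14.1 q7 -1.79 w 0.0853 gf 0.0 
 offset [0.087 0.02  1.117] rot [0.    0.001 0.001] rows>=6
```

View pics/w_i.png

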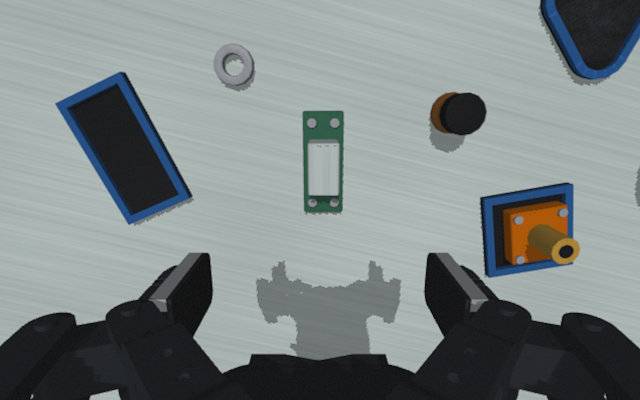

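The head sits inside the square nest. The green block at (323,161) is square to the fingers, and the long nest is at (124,147).

Request:
{"fn": "drive_tool", "kwargs": {"rows": [{"offset":[0.095,0.016,0.25],"rotation":[0,0,-0.004],"claw":1},{"offset":[0.095,0.016,0.5],"rotation":[0,0,-0.004],"claw":1},{"offset":[0.095,0.016,0.7],"rotation":[0,0,-0.004],"claw":1},{"offset":[0.095,0.016,0.8],"rotation":[0,0,-0.004],"claw":1},{"offset":[0.095,0.016,0.85],"rotation":[0,0,-0.004],"claw":1},{"offset":[0.095,0.016,0.85],"rotation":[0,0,-0.004],"claw":1}]}}

```text
clock: 16.07
tcp_pos: [0.454, 0.1056, 0.0594]
orientation: [3.116, 0.392, -0.006]
contact_force: [0.1, -0.8, -0.4]
grip_width: 0.0854
gripper_force: 0.0
```

```bash
python3 plan.py .454 .1069 .023 14.5
```

```text
t 16.07 tcp [0.454  0.1056 0.0594] toolx yaw 14.3 q7 -1.90 w 0.0854 gf 0.0 
 offset [ 0.003 -0.008  0.243] rot [ 0.     0.002 -0.001] rows>=3
```

Request:
{"fn": "drive_tool", "kwargs": {"rows": [{"offset":[0.003,-0.008,0.07],"rotation":[0,0,0],"claw":1},{"offset":[0.003,-0.008,0.14],"rotation":[0,0,0],"claw":1},{"offset":[0.003,-0.008,0.2],"rotation":[0,0,0],"claw":1},{"offset":[0.003,-0.008,0.24],"rotation":[0,0,0],"claw":1},{"offset":[0.003,-0.008,0.24],"rotation":[0,0,0],"claw":0.7},{"offset":[0.003,-0.008,0.24],"rotation":[0,0,0],"claw":0.45},{"offset":[0.003,-0.008,0.24],"rotation":[0,0,0],"claw":0.3},{"offset":[0.003,-0.008,0.24],"rotation":[0,0,0],"claw":0.15},{"offset":[0.003,-0.008,0.24],"rotation":[0,0,0],"claw":0.15},{"offset":[0.003,-0.008,0.24],"rotation":[0,0,0],"claw":0.15},{"offset":[0.003,-0.008,0.24],"rotation":[0,0,0],"claw":0.15},{"offset":[0.003,-0.008,0.24],"rotation":[0,0,0],"claw":0.15}]}}

```text
clock: 17.07
tcp_pos: [0.4559, 0.1088, 0.0258]
orientation: [3.117, 0.393, 0.002]
contact_force: [-0.6, -1.2, 6.2]
grip_width: 0.0252
gripper_force: 40.4
```

Request:
{"fn": "drive_tool", "kwargs": {"rows": [{"offset":[0,0,-0.1],"rotation":[0,0,0],"claw":0.15},{"offset":[0,0,-0.25],"rotation":[0,0,0],"claw":0.15},{"offset":[0,0,-0.4],"rotation":[0,0,0],"claw":0.15},{"offset":[0,0,-0.5],"rotation":[0,0,0],"claw":0.15},{"offset":[0,0,-0.5],"rotation":[0,0,0],"claw":0.15},{"offset":[0,0,-0.5],"rotation":[0,0,0],"claw":0.15}]}}

```text
clock: 17.57
tcp_pos: [0.4556, 0.1087, 0.1003]
orientation: [3.117, 0.392, 0.002]
contact_force: [-0.5, 0.1, -2.5]
grip_width: 0.0251
gripper_force: 40.1
```

```bash
python3 plan.py .419 .282 .1 37.6
```

```text
t 17.57 tcp [0.4556 0.1087 0.1003] toolx yaw 14.4 q7 -1.87 w 0.0251 gf 40.1 
 offset [ 0.05  -1.18   0.002] rot [ 0.    -0.001 -0.203] rows>=6
```

Request:
{"fn": "drive_tool", "kwargs": {"rows": [{"offset":[0.02,-0.2,0],"rotation":[0,0,-0.04],"claw":0.15},{"offset":[0.02,-0.4,0],"rotation":[0,0,-0.08],"claw":0.15},{"offset":[0.03,-0.6,0],"rotation":[0,0,-0.12],"claw":0.15},{"offset":[0.04,-0.8,0],"rotation":[0,0,-0.16],"claw":0.15},{"offset":[0.05,-0.9,0],"rotation":[0,0,-0.2],"claw":0.15},{"offset":[0.05,-0.95,0],"rotation":[0,0,-0.203],"claw":0.15},{"offset":[0.05,-0.95,0],"rotation":[0,0,-0.203],"claw":0.15}]}}

```text
clock: 18.15
tcp_pos: [0.4259, 0.2499, 0.0989]
orientation: [-2.973, -1.015, 0.004]
contact_force: [0.1, 0.3, -2.8]
grip_width: 0.0254
gripper_force: 40.1
```

```bash
python3 plan.py .419 .282 .08 37.6
```

```text
t 18.15 tcp [0.4259 0.2499 0.0989] toolx yaw 37.7 q7 -1.82 w 0.0254 gf 40.1 
 offset [ 0.095 -0.198  0.126] rot [-0.001  0.001  0.001] rows>=3
```

Request:
{"fn": "drive_tool", "kwargs": {"rows": [{"offset":[0.05,-0.1,0.05],"rotation":[0,0,0],"claw":0.15},{"offset":[0.095,-0.198,0.12],"rotation":[0,0,0],"claw":0.15},{"offset":[0.095,-0.198,0.12],"rotation":[0,0,0],"claw":0.15},{"offset":[0.095,-0.198,0.12],"rotation":[0,0,0],"claw":0.15}]}}

```text
clock: 18.48
tcp_pos: [0.42, 0.2793, 0.081]
orientation: [2.973, 1.01, -0.004]
contact_force: [-0.1, -0.2, -2.2]
grip_width: 0.0254
gripper_force: 40.1
```

```bash
python3 look.py j green:.067 blue:.009; python3 plan.py .419 .282 .034 37.6; python3 - <<'E'
from h import *
f=dict(np.load("w_j.npz"));v,u=np.mgrid[0:400,0:640]; D=depthpts(f,np.c_[u.ravel(),v.ravel()])
m=masks(f,"green",60,25).ravel()>0
print("green z",np.percentile(D[m,2],[10,50,90]),fit(plane(f,np.c_[u.ravel(),v.ravel()][m],.067),"rect"))
E
```

```text
green [279 153] [357 238] ('round', [439.0, 294.5], 0.0, [52.0]) ('rect', [439.7, 294.9], 37.5, [40.0, 36.0]) ('tri', [440.8999938964844, 302.5], 23.8, [55.0, 35.0, 52.0]) dz [59.4 67.1 68.2]
blue [256 110] [367 251] ('round', [431.8, 293.2], 0.0, [110.0]) ('rect', [431.8, 293.3], 37.7, [89.0, 66.0]) ('tri', [430.8999938964844, 279.0], -36.6, [69.0, 102.0, 116.0]) dz [ 5.8  9.4 10.6]
t 18.53 tcp [0.4204 0.2789 0.0814] toolx yaw 37.5 q7 -1.90 w 0.0258 gf 40.1 
 offset [ 0.006 -0.023  0.316] rot [ 0.     0.001 -0.001] rows>=3
green z [0.06638063 0.06755008 0.06839365] (array([404.27172852, 281.14642334]), 154.3388442993164, (116.102783203125, 105.58050537109375))
```

View pics/w_j.png

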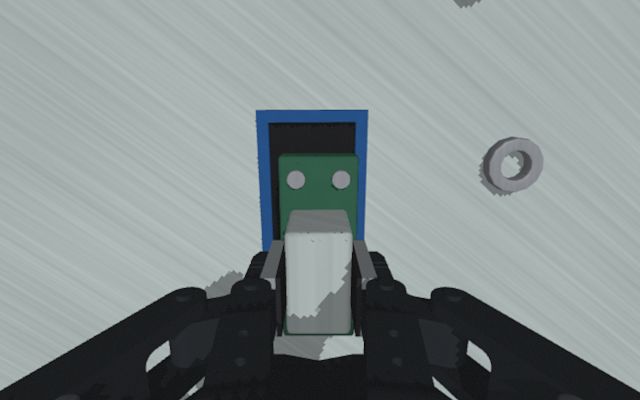

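The block is aligned over the long nest, about 2–3 mm low and right. I'll correct that and lower it.

Request:
{"fn": "drive_tool", "kwargs": {"rows": [{"offset":[0.013,-0.021,0.05],"rotation":[0,0,0],"claw":0.15},{"offset":[0.013,-0.021,0.13],"rotation":[0,0,0],"claw":0.15},{"offset":[0.013,-0.021,0.2],"rotation":[0,0,0],"claw":0.15},{"offset":[0.013,-0.021,0.26],"rotation":[0,0,0],"claw":0.15},{"offset":[0.013,-0.021,0.3],"rotation":[0,0,0],"claw":0.15},{"offset":[0.013,-0.021,0.32],"rotation":[0,0,0],"claw":0.15},{"offset":[0.013,-0.021,0.32],"rotation":[0,0,0],"claw":0.15},{"offset":[0.013,-0.021,0.32],"rotation":[0,0,0],"claw":0.15}]}}

```text
clock: 19.2
tcp_pos: [0.4201, 0.2847, 0.0341]
orientation: [2.974, 1.013, -0.0]
contact_force: [0.4, 0.6, -3.2]
grip_width: 0.0251
gripper_force: 40.3
```

Request:
{"fn": "drive_tool", "kwargs": {"rows": [{"offset":[0,0,0.005],"rotation":[0,0,0],"claw":0.15},{"offset":[0,0,0.01],"rotation":[0,0,0],"claw":0.15},{"offset":[0,0,0.01],"rotation":[0,0,0],"claw":0.15}]}}

```text
clock: 19.45
tcp_pos: [0.4203, 0.2847, 0.033]
orientation: [-2.974, -1.013, -0.001]
contact_force: [0.1, 0.8, -2.0]
grip_width: 0.0253
gripper_force: 40.3
```

Request:
{"fn": "drive_tool", "kwargs": {"rows": [{"offset":[0,0,0.007],"rotation":[0,0,0],"claw":0.15},{"offset":[0,0,0.013],"rotation":[0,0,0],"claw":0.15},{"offset":[0,0,0.013],"rotation":[0,0,0],"claw":0.15}]}}

```text
clock: 19.7
tcp_pos: [0.42, 0.2845, 0.0307]
orientation: [2.974, 1.013, -0.0]
contact_force: [-0.7, -1.0, -2.6]
grip_width: 0.0251
gripper_force: 40.3
```

Request:
{"fn": "drive_tool", "kwargs": {"rows": [{"offset":[0,0,0.004],"rotation":[0,0,0],"claw":0.15},{"offset":[0,0,0.007],"rotation":[0,0,0],"claw":0.15},{"offset":[0,0,0.007],"rotation":[0,0,0],"claw":0.15}]}}

```text
clock: 19.95
tcp_pos: [0.4201, 0.2846, 0.0298]
orientation: [2.974, 1.013, 0.0]
contact_force: [0.6, -0.5, -0.7]
grip_width: 0.0252
gripper_force: 40.4
```

Request:
{"fn": "drive_tool", "kwargs": {"rows": [{"offset":[0,0,0.004],"rotation":[0,0,0],"claw":0.15},{"offset":[0,0,0.007],"rotation":[0,0,0],"claw":0.15},{"offset":[0,0,0.007],"rotation":[0,0,0],"claw":0.15}]}}

```text
clock: 20.2
tcp_pos: [0.4201, 0.2846, 0.0297]
orientation: [2.973, 1.013, 0.001]
contact_force: [-3.6, -3.4, 12.9]
grip_width: 0.0248
gripper_force: 42.2
```

Contact with the floor. I'll release and lift.

Request:
{"fn": "drive_tool", "kwargs": {"rows": [{"offset":[0,0,-0.006],"rotation":[0,0,0],"claw":0.15},{"offset":[0,0,-0.006],"rotation":[0,0,0],"claw":0.35},{"offset":[0,0,-0.006],"rotation":[0,0,0],"claw":0.5},{"offset":[0,0,-0.006],"rotation":[0,0,0],"claw":0.8},{"offset":[0,0,-0.006],"rotation":[0,0,0],"claw":0.8},{"offset":[0,0,-0.1],"rotation":[0,0,0],"claw":0.8},{"offset":[0,0,-0.3],"rotation":[0,0,0],"claw":1},{"offset":[0,0,-0.55],"rotation":[0,0,0],"claw":1},{"offset":[0,0,-0.8],"rotation":[0,0,0],"claw":1},{"offset":[0,0,-1],"rotation":[0,0,0],"claw":1},{"offset":[0,0,-1],"rotation":[0,0,0],"claw":1}]}}

```text
clock: 21.12
tcp_pos: [0.4229, 0.2873, 0.1846]
orientation: [-2.971, -1.012, -0.016]
contact_force: [-0.2, 2.0, 0.8]
grip_width: 0.0853
gripper_force: 0.0
```

```bash
python3 look.py k green:.016 blue:.009 red:.01; python3 plan.py .6 .298 .19 ; python3 - <<'E'
from h import *
f=dict(np.load("w_k.npz"));v,u=np.mgrid[0:400,0:640]; P=np.c_[u.ravel(),v.ravel()]; D=depthpts(f,P)
m=(masks(f,"green",60,25).ravel()>0)&(D[:,2]>.01)&(D[:,2]<.025)&(np.hypot(D[:,0]-.419,D[:,1]-.282)<.07)
print("green z",np.percentile(D[m,2],[10,50,90]),fit(D[m],"rect"))
E
```

```text
green [298 136] [339 236] ('round', [418.9, 283.7], 0.0, [96.0]) ('rect', [418.8, 283.8], 37.6, [92.0, 36.0]) ('tri', [431.3999938964844, 290.79998779296875], 41.8, [69.0, 69.0, 120.0]) dz [14.9 16.2 17.2]
blue [282 119] [355 248] ('round', [418.8, 283.7], 0.0, [137.0]) ('rect', [418.7, 283.4], 37.7, [121.0, 65.0]) ('tri', [398.3999938964844, 277.8999938964844], -13.1, [113.0, 94.0, 163.0]) dz [ 8.7  9.6 10.6]
red [413   0] [489  44] ('round', [596.5, 285.0], 0.0, [66.0]) ('rect', [593.5, 282.6], 127.6, [61.0, 33.0]) ('tri', [591.2999877929688, 290.6000061035156], -38.9, [26.0, 46.0, 34.0]) dz [ 2.4 10.5 18.3]
t 21.17 tcp [0.4219 0.2861 0.1818] toolx yaw 37.6 q7 -1.81 w 0.0852 gf 0.0 
 offset [ 0.989  0.661 -0.047] rot [ 0.    -0.003 -0.   ] rows>=6
green z [0.01557337 0.01654214 0.01746686] (array([418.65808105, 283.23364258]), 37.57481002807617, (91.6451416015625, 35.902347564697266))
```

Request:
{"fn": "drive_tool", "kwargs": {"rows": [{"offset":[0.25,0.16,-0.05],"rotation":[0,0,0],"claw":1},{"offset":[0.5,0.33,-0.05],"rotation":[0,0,0],"claw":1},{"offset":[0.75,0.5,-0.05],"rotation":[0,0,0],"claw":1},{"offset":[0.93,0.63,-0.05],"rotation":[0,0,0],"claw":1},{"offset":[0.99,0.66,-0.05],"rotation":[0,0,0],"claw":1},{"offset":[0.99,0.66,-0.05],"rotation":[0,0,0],"claw":1},{"offset":[0.99,0.66,-0.05],"rotation":[0,0,0],"claw":1}]}}

```text
clock: 21.75
tcp_pos: [0.5973, 0.2965, 0.1839]
orientation: [2.974, 1.013, -0.005]
contact_force: [-0.2, 0.7, 0.8]
grip_width: 0.0854
gripper_force: 0.0
```

```bash
python3 look.py l red:.01; python3 plan.py .603 .297 .022; python3 - <<'E'
from h import *
f=dict(np.load("w_l.npz"));v,u=np.mgrid[0:400,0:640]; P=np.c_[u.ravel(),v.ravel()]; D=depthpts(f,P)
k=(abs(D[:,2]-.046)<.003)&(np.hypot(D[:,0]-.603,D[:,1]-.297)<.03)
print(k.sum(),fit(D[k],"round"),np.median(D[k,2]))
uv=P[k].mean(0); T=dict(np.load("top0.npz")); DT=depthpts(T,np.c_[u.ravel(),v.ravel()])
kt=(abs(DT[:,2]-.046)<.003)&(np.hypot(DT[:,0]-.603,DT[:,1]-.297)<.03); print(fit(DT[kt],"round"),tri(T,P[kt].mean(0),f,uv))
E
```

```text
red [296 135] [362 207] ('round', [604.0, 298.4], 0.0, [74.0]) ('rect', [608.5, 292.8], 39.6, [66.0, 59.0]) ('tri', [604.5, 297.8999938964844], -50.4, [46.0, 46.0, 46.0]) dz [ 6.6 10.5 44.4]
t 21.80 tcp [0.5964 0.297  0.1844] toolx yaw 37.7 q7 -1.67 w 0.0854 gf 0.0 
 offset [0.038 0.028 1.083] rot [-0.001  0.002 -0.   ] rows>=6
907 (array([604.42236328, 297.61349487]), 0, (27.667448043823242,)) 0.04652419104814021
(array([604.57739258, 296.63131714]), 0, (28.788095474243164,)) (array([0.60466229, 0.29724195, 0.04389862]), np.float64(0.0007976241427066634))
```

View pics/w_l.png

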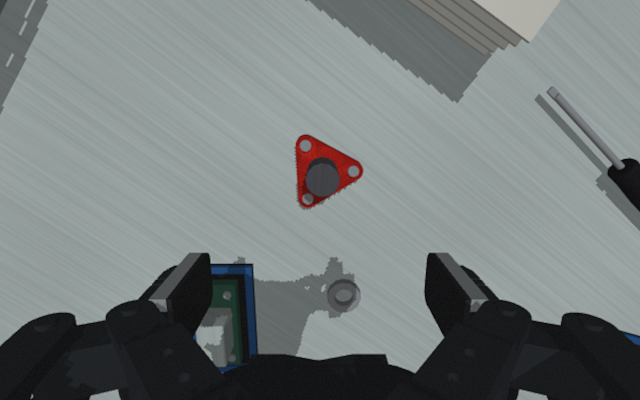

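The boss is at px (322,177), and the two-view height is 44–46 mm. Descending on it.

Request:
{"fn": "drive_tool", "kwargs": {"rows": [{"offset":[0.046,0.028,0.25],"rotation":[0,0,0],"claw":1},{"offset":[0.046,0.028,0.5],"rotation":[0,0,0],"claw":1},{"offset":[0.046,0.028,0.7],"rotation":[0,0,0],"claw":1},{"offset":[0.046,0.028,0.8],"rotation":[0,0,0],"claw":1},{"offset":[0.046,0.028,0.83],"rotation":[0,0,0],"claw":1},{"offset":[0.046,0.028,0.83],"rotation":[0,0,0],"claw":1}]}}

```text
clock: 22.3
tcp_pos: [0.6048, 0.298, 0.0612]
orientation: [2.973, 1.015, -0.003]
contact_force: [0.3, 0.0, 0.3]
grip_width: 0.0854
gripper_force: 0.0
```

```bash
python3 plan.py .6045 .2974 .02
```

```text
t 22.30 tcp [0.6048 0.298  0.0612] toolx yaw 37.7 q7 -1.72 w 0.0854 gf 0.0 
 offset [-0.003  0.002  0.274] rot [-0.     0.001 -0.   ] rows>=3
```

Request:
{"fn": "drive_tool", "kwargs": {"rows": [{"offset":[0,0,0.07],"rotation":[0,0,0],"claw":1},{"offset":[0,0,0.14],"rotation":[0,0,0],"claw":1},{"offset":[0,0,0.21],"rotation":[0,0,0],"claw":1},{"offset":[0,0,0.26],"rotation":[0,0,0],"claw":1},{"offset":[0,0,0.26],"rotation":[0,0,0],"claw":0.7},{"offset":[0,0,0.26],"rotation":[0,0,0],"claw":0.45},{"offset":[0,0,0.26],"rotation":[0,0,0],"claw":0.3},{"offset":[0,0,0.26],"rotation":[0,0,0],"claw":0.18},{"offset":[0,0,0.26],"rotation":[0,0,0],"claw":0.18},{"offset":[0,0,0.26],"rotation":[0,0,0],"claw":0.18},{"offset":[0,0,0.26],"rotation":[0,0,0],"claw":0.18},{"offset":[0,0,0.26],"rotation":[0,0,0],"claw":0.18}]}}

```text
clock: 23.3
tcp_pos: [0.6067, 0.2981, 0.0234]
orientation: [-2.974, -1.013, -0.002]
contact_force: [0.5, -0.2, 4.8]
grip_width: 0.0267
gripper_force: 39.8
```

Request:
{"fn": "drive_tool", "kwargs": {"rows": [{"offset":[0,0,-0.1],"rotation":[0,0,0],"claw":0.18},{"offset":[0,0,-0.3],"rotation":[0,0,0],"claw":0.18},{"offset":[0,0,-0.5],"rotation":[0,0,0],"claw":0.18},{"offset":[0,0,-0.7],"rotation":[0,0,0],"claw":0.18},{"offset":[0,0,-0.8],"rotation":[0,0,0],"claw":0.18},{"offset":[0,0,-0.8],"rotation":[0,0,0],"claw":0.18}]}}

```text
clock: 23.8
tcp_pos: [0.6081, 0.2992, 0.1478]
orientation: [-2.973, -1.013, -0.011]
contact_force: [0.3, -0.1, -2.0]
grip_width: 0.0263
gripper_force: 39.6
```

```bash
python3 plan.py .631 -.085 .145 49.3
```

```text
t 23.80 tcp [0.6081 0.2992 0.1478] toolx yaw 37.6 q7 -1.68 w 0.0263 gf 39.6 
 offset [-1.442  2.122  0.011] rot [ 0.001 -0.003 -0.102] rows>=11
```

Request:
{"fn": "drive_tool", "kwargs": {"rows": [{"offset":[-0.12,0.18,0],"rotation":[0,0,0],"claw":0.18},{"offset":[-0.24,0.35,0],"rotation":[0,0,0],"claw":0.18},{"offset":[-0.36,0.53,0],"rotation":[0,0,0],"claw":0.18},{"offset":[-0.48,0.71,0],"rotation":[0,0,0],"claw":0.18}]}}

```text
clock: 24.13
tcp_pos: [0.6129, 0.1677, 0.1413]
orientation: [2.973, 1.014, -0.004]
contact_force: [0.9, 0.1, -1.3]
grip_width: 0.0266
gripper_force: 39.7
```

Request:
{"fn": "drive_tool", "kwargs": {"rows": [{"offset":[-0.12,0.18,0],"rotation":[0,0,0],"claw":0.18},{"offset":[-0.24,0.35,0],"rotation":[0,0,0],"claw":0.18},{"offset":[-0.36,0.53,0],"rotation":[0,0,0],"claw":0.18},{"offset":[-0.48,0.71,0],"rotation":[0,0,0],"claw":0.18}]}}

```text
clock: 24.47
tcp_pos: [0.6208, 0.0394, 0.1414]
orientation: [-2.973, -1.013, 0.004]
contact_force: [1.1, -0.2, -2.6]
grip_width: 0.0268
gripper_force: 39.7
```

Request:
{"fn": "drive_tool", "kwargs": {"rows": [{"offset":[-0.12,0.18,0],"rotation":[0,0,-0.03],"claw":0.18},{"offset":[-0.24,0.35,0],"rotation":[0,0,-0.06],"claw":0.18},{"offset":[-0.36,0.53,0.05],"rotation":[0,0,-0.08],"claw":0.18},{"offset":[-0.44,0.66,0.15],"rotation":[0,0,-0.102],"claw":0.18},{"offset":[-0.48,0.7,0.25],"rotation":[0,0,-0.102],"claw":0.18},{"offset":[-0.48,0.7,0.4],"rotation":[0,0,-0.102],"claw":0.18},{"offset":[-0.48,0.7,0.45],"rotation":[0,0,-0.102],"claw":0.18},{"offset":[-0.48,0.7,0.45],"rotation":[0,0,-0.102],"claw":0.18},{"offset":[-0.48,0.7,0.45],"rotation":[0,0,-0.102],"claw":0.18}]}}

```text
clock: 25.22
tcp_pos: [0.6287, -0.0849, 0.0748]
orientation: [-2.853, -1.312, 0.002]
contact_force: [0.1, 0.2, -1.1]
grip_width: 0.0266
gripper_force: 39.7
```

```bash
python3 look.py m red:.066 blue:.009; python3 plan.py .631 -.085 .03 49.3; python3 plan.py .631 -.085 .03 49.3
```

```text
red [266 180] [395 263] ('round', [642.8, -79.2], 0.0, [64.0]) ('rect', [637.1, -81.5], 111.9, [64.0, 32.0]) ('tri', [641.7000122070312, -81.69999694824219], -58.0, [43.0, 65.0, 32.0]) dz [ 4.7 61.5 63.3]
blue [145 349] [166 364] ('round', [475.9, -90.1], 0.0, [16.0]) ('rect', [475.9, -88.9], 179.8, [15.0, 9.0]) ('tri', [474.6000061035156, -88.5999984741211], -37.4, [10.0, 11.0, 14.0]) dz [  4.1   9.4 145.3]
blue [257 133] [406 251] ('round', [636.7, -82.9], 0.0, [100.0]) ('rect', [644.3, -76.5], 146.2, [92.0, 71.0]) ('tri', [643.5999755859375, -82.19999694824219], -48.8, [73.0, 94.0, 57.0]) dz [ 5.2  9.2 10.4]
t 25.27 tcp [ 0.6296 -0.0849  0.0757] toolx yaw 49.4 q7 -0.93 w 0.0269 gf 39.7 
 offset [0.005 0.008 0.305] rot [-0.    -0.     0.001] rows>=3
t 25.27 tcp [ 0.6296 -0.0849  0.0757] toolx yaw 49.4 q7 -0.93 w 0.0269 gf 39.7 
 offset [0.005 0.008 0.305] rot [-0.    -0.     0.001] rows>=3
```

View pics/w_m.png

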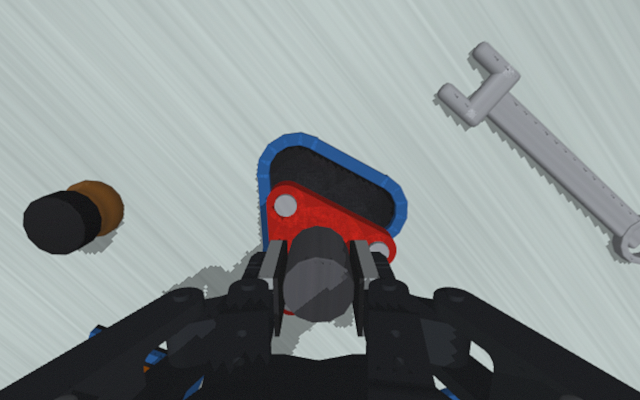

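```bash
python3 - <<'E'
from h import *
f=dict(np.load("w_m.npz"))
def edges(c,z):
    # approximated polygon edges in world, direction and normal offset
    X=plane(f,c,z)[:,:2]*1000
    for a0 in (81.4+60,-38.6+60,):   # outward normals of sides near these
        best=[]
        for a in np.radians(np.arange(a0-12,a0+12,.25)):
            s=X@[np.cos(a),np.sin(a)]; best.append((np.sum(s>s.max()-1.5),a,s.max()))
        n,a,s=max(best); k=X@[np.cos(a),np.sin(a)]>s-1.5
        vx,vy,_,_=cv2.fitLine(X[k].astype(np.float32),cv2.DIST_L2,0,.01,.01).ravel()
        t=np.degrees(np.arctan2(-vx,vy))
        t=[q for q in(t,t+180,t-180) if abs(q-np.degrees(a))<15][0]
        print(" normal",round(t,1),"n",n,"offset",round(float(X[k].mean(0)@[np.cos(np.radians(t)),np.sin(np.radians(t))]),1),"at nominal",round(float(np.max(X@[np.cos(np.radians(a0)),np.sin(np.radians(a0))])),1))
for col,p,z,n in(("red",(330,220),.0625,"part"),("blue",(330,190),.009,"nest")):
    c=max([b for b in blobs(f,col,150,vmin=40) if abs(b.mean(0)-p).max()<40],key=len); print(n); edges(c,z)
E
```

```text
part
 normal 139.4 n 49 offset -509.7 at nominal -521.4
 normal 21.4 n 104 offset 578.0 at nominal 578.5
nest
 normal 141.1 n 91 offset -507.2 at nominal -508.5
 normal 21.2 n 92 offset 596.1 at nominal 595.7
```

Yaw matches within 0.3°. The part needs about (+3, +0.6) mm, then it can be lowered.

Request:
{"fn": "drive_tool", "kwargs": {"rows": [{"offset":[0.016,0.013,0.05],"rotation":[0,0,0],"claw":0.18},{"offset":[0.016,0.013,0.13],"rotation":[0,0,0],"claw":0.18},{"offset":[0.016,0.013,0.2],"rotation":[0,0,0],"claw":0.18},{"offset":[0.016,0.013,0.25],"rotation":[0,0,0],"claw":0.18},{"offset":[0.016,0.013,0.28],"rotation":[0,0,0],"claw":0.18},{"offset":[0.016,0.013,0.29],"rotation":[0,0,0],"claw":0.18},{"offset":[0.016,0.013,0.29],"rotation":[0,0,0],"claw":0.18},{"offset":[0.016,0.013,0.29],"rotation":[0,0,0],"claw":0.18}]}}

```text
clock: 25.93
tcp_pos: [0.6325, -0.0854, 0.0318]
orientation: [2.855, 1.311, 0.0]
contact_force: [0.0, -0.4, -1.8]
grip_width: 0.0267
gripper_force: 39.7
```

Request:
{"fn": "drive_tool", "kwargs": {"rows": [{"offset":[0,0,0.005],"rotation":[0,0,0],"claw":0.18},{"offset":[0,0,0.01],"rotation":[0,0,0],"claw":0.18},{"offset":[0,0,0.01],"rotation":[0,0,0],"claw":0.18}]}}

```text
clock: 26.18
tcp_pos: [0.6324, -0.0855, 0.0304]
orientation: [2.855, 1.311, 0.0]
contact_force: [-1.0, 0.2, -1.1]
grip_width: 0.0266
gripper_force: 39.7
```

Request:
{"fn": "drive_tool", "kwargs": {"rows": [{"offset":[0,0,0.007],"rotation":[0,0,0],"claw":0.18},{"offset":[0,0,0.013],"rotation":[0,0,0],"claw":0.18},{"offset":[0,0,0.013],"rotation":[0,0,0],"claw":0.18}]}}

```text
clock: 26.43
tcp_pos: [0.6322, -0.0854, 0.0281]
orientation: [-2.855, -1.311, 0.0]
contact_force: [1.2, 0.2, -2.4]
grip_width: 0.0261
gripper_force: 39.7
```

Request:
{"fn": "drive_tool", "kwargs": {"rows": [{"offset":[0,0,0.004],"rotation":[0,0,0],"claw":0.18},{"offset":[0,0,0.007],"rotation":[0,0,0],"claw":0.18},{"offset":[0,0,0.007],"rotation":[0,0,0],"claw":0.18}]}}

```text
clock: 26.68
tcp_pos: [0.6323, -0.0855, 0.0274]
orientation: [2.855, 1.311, -0.0]
contact_force: [-1.6, -0.1, 1.7]
grip_width: 0.0264
gripper_force: 40.1
```

Touching at the expected height. I'll release and lift.

Request:
{"fn": "drive_tool", "kwargs": {"rows": [{"offset":[0,0,0.002],"rotation":[0,0,0],"claw":0.18},{"offset":[0,0,0],"rotation":[0,0,0],"claw":0.35},{"offset":[0,0,0],"rotation":[0,0,0],"claw":0.5},{"offset":[0,0,0],"rotation":[0,0,0],"claw":0.8},{"offset":[0,0,0],"rotation":[0,0,0],"claw":0.8},{"offset":[0,0,-0.1],"rotation":[0,0,0],"claw":0.8},{"offset":[0,0,-0.3],"rotation":[0,0,0],"claw":1},{"offset":[0,0,-0.55],"rotation":[0,0,0],"claw":1},{"offset":[0,0,-0.8],"rotation":[0,0,0],"claw":1},{"offset":[0,0,-1],"rotation":[0,0,0],"claw":1},{"offset":[0,0,-1],"rotation":[0,0,0],"claw":1},{"offset":[0,0,-1],"rotation":[0,0,0],"claw":1}]}}

```text
clock: 27.68
tcp_pos: [0.6339, -0.0854, 0.1807]
orientation: [2.853, 1.309, 0.007]
contact_force: [-0.8, -0.1, -0.0]
grip_width: 0.0856
gripper_force: 0.0
```

```bash
python3 look.py n red:.014 blue:.009; python3 - <<'E'
from h import *
from bench import grab_frame
f=grab_frame("side"); cv2.imwrite("pics/side1.png",f["frame"][:,:,::-1])
S=dict(np.load("side0.npz"))
for F in(S,f):
    print([np.round(c.mean(0),1).tolist() for c in blobs(F,"blue",20) if c[:,1].mean()>200])
E
```

```text
red [288 146] [357 221] ('round', [630.7, -86.3], 0.0, [75.0]) ('rect', [636.2, -90.6], 51.0, [68.0, 61.0]) ('tri', [631.2999877929688, -86.5999984741211], -38.6, [48.0, 48.0, 48.0]) dz [ 4.3 13.8 23.2]
blue [372 310] [435 354] ('round', [594.8, -261.3], 0.0, [75.0]) ('rect', [595.3, -255.0], 175.4, [74.0, 29.0]) ('tri', [597.0, -256.29998779296875], -33.4, [27.0, 55.0, 54.0]) dz [ 1.5  5.5 10.6]
blue [203 289] [232 354] ('round', [456.7, -126.1], 0.0, [76.0]) ('rect', [456.7, -126.1], 25.3, [74.0, 20.0]) ('tri', [461.6000061035156, -127.0999984741211], 27.1, [36.0, 34.0, 66.0]) dz [ 4.   8.  10.6]
blue [271 128] [371 232] ('round', [630.8, -84.8], 0.0, [103.0]) ('rect', [636.2, -89.1], 50.7, [96.0, 89.0]) ('tri', [631.2000122070312, -84.9000015258789], -39.2, [75.0, 76.0, 76.0]) dz [ 7.5  9.5 10.6]
[[359.2, 318.1], [318.9, 245.2], [271.0, 246.3], [363.9, 235.9]]
[[359.2, 320.3], [318.9, 245.1], [271.1, 247.8], [363.9, 238.0]]
```

View pics/side1.png

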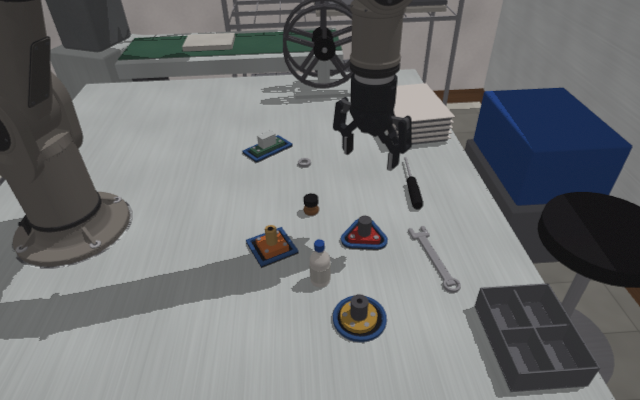

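All four parts sit in their nests, plate heights match the floors, and the bottle cap hasn't moved: (318.9,245.1) now, (318.9,245.2) at the start. The gripper is clear, so I'm handing in.

```bash
python3 -c "
from bench import hand_in; print(hand_in())"
```

```text
the job is handed in; nothing more can be done
None
```

All four parts are upright and flat in their matching nests, each set down gently, the bottle has not moved, and the job was handed in at about 28 s (no verdict was returned).

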